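# Ready the texture tiles and hold the rolling pin over them

## Robot

A 6-joint arm with a two-finger parallel gripper is mounted at the origin on the work surface. World frame = base frame: x ahead of the robot, y to its left, z up, the work surface at z = 0. Lengths are in m, angles in rad, forces in N, time in s.
With the tool pointing down it reaches from about 0.35 to 0.775 m from the base axis. Payload 7.3 kg.
Tool frame: the origin (TCP) lies at the very end of the fingers, on their centre line; the grasp point (between the pads) lies 19 mm behind it; z points along the fingers, y is the direction in which the jaws open and shut (so a half turn about z gives the same grasp; the last joint's range is limited). The gripper opens to 92 mm and grips with 3 to 60 N. Pads are 19 mm wide; open, the fingers measure 130 mm over their backs; the gripper's body (75 mm by 190 mm) begins 47 mm behind the grasp point.
Start: joints at [-1.426, 0.342, 1.524, -0, 1.275, -0.146], TCP at [0.151, -0.503, 0.227] pointing down, gripper open.
Joint ranges: [-2.53, 2.53], [-0.77, 2.02], [0.04, 2.7], [-1, 4.14], [0.28, 2.66], [-3.11, 3.11]. Speed limits (rad/s): [2.57, 2.57, 3.14, 3.14, 3.14, 3.14].

## Interface

Orientations are given as [roll, pitch, yaw] about the fixed x, y, z axes, in that order (R = Rz(yaw) Ry(pitch) Rx(roll)).
In Python, from cell import robot gives the robot as it stands.
- The arm moves only by the tool apply_moves, never from a script. Its argument "plan" is a list of rows, each an object of numbers: "tx", "ty", "tz": the shift along the tool's x, y, z in m; "yaw": the turn about the tool's z in rad; "grip": the opening, from -1 (shut) to 1 (fully open), so that 0 is half open. In form: [{"tx": .., "ty": .., "tz": .., "yaw": .., "grip": ..}, ...]. A call has 1 to 8 rows; each row is the pose to reach, as a shift and turn from the pose commanded when the call began, along the tool's axes at that moment; what a row does not reach only later rows make up. A row lasts 1/8 s, in which the tool goes at most 62.5 mm and 10.7 degrees, less where a joint would pass 70% of its speed; a pose out of reach is approached as far as the arm can. A call with a gripper value outside its range is refused whole. The fingers move at their own pace and stop on an object; "force" is the grip in N (left out, the last holds). Time passes only in rows, so rows that repeat a pose let the fingers close. It gives the time, the measured TCP pose, the force and the opening at its end, in the units of the state.
- robot.observe(): the state, without advancing time (a new reading comes with each control period).
- robot.read_camera(name): name is "side" or "top"; returns (picture, depth): 400x640x3 uint8, red, green, blue; 400x640 float32, m along the optical axis (not along the pixel's ray), 0 where there is no reading.
- robot.get_calibration(name): a dict with "camera_matrix" (3x3 intrinsics, pixels), "k1" (the pictures are not rectified: a ray, as slopes to the right and down, at radius r is drawn at 1 + k1 r^2 times it, then the intrinsics apply), "R" (3x3) and "t" (3): a world point X has camera coordinates R X + t. Camera axes: x right, y down, z forward; pixel columns grow to the right and rows downward; lengths in m; the calibration is good to about 2 mm. A picture is of the moment at which its call begins. get_calibration takes no time and is no camera call.
- robot.hand_in(): hands the job in, once; it reports no verdict.
Trained networks look in the newest picture that a camera, given by its name, has taken for a name from the list of things; names that differ only in an ending like _2 or _b are one class to them, and where a whole thing is asked for, a point or a joint stands for the part that bears it (a point fixed in the world has none). Each returns a list of dicts, best first, with "confidence" (0 to 1); they miss things now and then, are a little off and sometimes report something else, mostly with a low value. They report only what shows in the picture. A call takes as long as a camera call. They do not tell look-alikes from the thing itself.
- robot.outline_of(label, camera): "region" (400x640 bool, what is visible of it) and "pixel" ([row, column] in pixels, amid what is visible of it).
- robot.tip_of(label, camera): "pixel" ([row, column] in pixels: a listed point, or the origin of a listed thing).
The state is a dict: "time": time; "qpos": joint angles; "qvel": joint speeds; "joint_efforts": joint torques, N m; "tool_pos": TCP position; "tool_rot": TCP orientation; "contact_force": force on the tool from outside, world axes, zero at the start; "torque": the same for the moment, N m; "opening": finger opening in m.
Only numpy, scipy, OpenCV 4.12 (cv2) and the standard library are available. Lean on these libraries where they do the work, as an engineer would, in place of code of your own. Each camera call takes 0.05 s, during which the arm holds its last target.

## Task

Get the texture board ready for a slab of clay: seat the round and the oblong fired tile, relief upwards, fully down in the nests of their own shape in the wooden tray (the square one is already in its nest; leave it there). Then draw the rolling pin out of its slanting rest, turn it level, and keep holding it in the gripper over the middle of the tray, lying across the tray's long side and a hand's breadth above the tiles, still and touching nothing else; finish while holding it there. Leave the other things on the table where they are.

Things in the scene. Friction and masses are not known exactly. Their poses are not given: they have to be found in the camera images.
- tray: fixed wooden nest tray, 90 (x) x 235 (y) x 18 mm high, lying flat on the table; origin at the centre of its underside, y along its long side; three nests in its top, each 10 mm deep with a 3 mm chamfer, in a row along y
- tray_hole0 (a point): centre of the mouth (level with the tray's top, 18 mm above the table) of the oblong nest, 45 mm along the tray's x and 65 mm along its y; at y = -67 mm of the tray; axes as the tray's
- tray_hole1 (a point): centre of the mouth of the round nest, 53 mm in diameter, at y = +10 mm of the tray; axes as the tray's
- tray_hole2 (a point): centre of the mouth of the square nest, 45 mm square, at y = +77 mm of the tray; holds the square tile
- tile_round: loose buff fired-clay texture tile, an upright disc 48 mm in diameter and 32 mm high with a dotted top, standing on the table at the robot's right; seated it stands 22 mm proud of the tray; about 0.1 kg; origin at the centre of its underside, z up
- tile_oblong: loose buff fired-clay texture tile, a block 40 (its x) x 60 (its y) x 32 mm high with a ridged top, standing on the table at the robot's right; seated, its y lies along the tray's y (either way round) and it stands 22 mm proud; about 0.12 kg; origin at the centre of its underside, z up
- tile_square: loose buff tile, 40 x 40 x 32 mm, already seated in the square nest; origin at the centre of its underside
- pin: loose dark wooden rolling pin 210 mm long: barrel 30 mm in diameter, 134 mm long, an 18 mm thick handle 38 mm long at each end; origin at its middle (centre of mass), z along its length to the end uppermost at the start; 0.1 to 0.21 kg. It starts in the rest, leaning 45 deg, upper end towards the rest's +x (away from the robot), its middle 108 mm above the table
- pin_rest: fixed light-wood rest: base 190 (x) x 80 x 12 mm; square sleeve, 34 mm inside, 6 mm walls, leaning 45 deg to its +x, holds the lowest 75 mm of the pin (slide it out that far along its length). Above the mouth only a 14 mm wide lip runs on 55 mm under the pin, so fingers can straddle it and pinch the barrel by its middle along the rest's y. Origin: centre of base underside
- flowerpot: bystander: small terracotta pot, 66 mm wide, 58 mm high, beyond the tray; origin under its centre
- scraper: bystander: flat steel scraper 55 x 90 x 5 mm lying near the robot; origin under its centre
- modelling_stick: bystander: thin wooden stick 10 mm thick, about 180 mm long, lying beyond the tray, its x along its length; origin under its middle
- water_mug: bystander: white mug 76 mm wide, 85 mm high, at the left near the robot; origin under its centre
- clay_dome: bystander: grey clay dome 100 mm wide, 68 mm high, at the far right; origin under its centre
- slip_jar: bystander: white plastic jar 60 mm wide, 85 mm high, at the right; origin under its centre
- brush: bystander: flat brush, 200 mm long, 45 mm wide, 20 mm high, lying at the far left beyond the tray, its x along its length; origin under its middle
Mind the look-alikes: they are no part of the job. Leave any black look-alike of the tile_oblong alone.

How it is judged:
By the outcome, as a careful person would: the job done as asked, in the order asked, and still so for the second after the job is handed in, while the arm keeps its last pose, push and grip.
It also fails if it takes over 67 s, if anything falls off the work surface, if the arm or the gripper's body presses on something with over 40 N, if the wrist force passes 120 N, or if a joint passes its speed limit or range.

## Working session

There is one attempt and no reset: what is moved stays moved. The work goes in short steps, Python scripts to look and compute and a tool call to move; the robot and the scene stay as the last step left them, time stands still between calls to the robot, and variables do not carry over. Pictures are saved under pics/ and viewed, and the job is handed in when it is done.

Besides the shell and the picture viewer there is one more tool, called after ">>>" by a JSON object that holds its "name" and its "arguments", one argument or row to a line. apply_moves: Moves the arm, as the interface text tells. Its arguments: {"type":"object","properties":{"plan":{"type":"array","items":{"type":"object","properties":{"tx":{"type":"number"},"ty":{"type":"number"},"tz":{"type":"number"},"yaw":{"type":"number"},"grip":{"type":"number"}}}},"force":{"type":"number"}},"required":["plan"]}

```bash
ls; mkdir -p pics; python3 - <<'E'
from cell import robot
import cv2, numpy as np
s=robot.observe()
for k,v in s.items(): print(k,np.round(v,4))
for c in ("side","top"):
    im,d=robot.read_camera(c)
    cv2.imwrite(f"pics/{c}0.png",im[:,:,::-1]); np.save(f"{c}0.npy",d)
    k=robot.get_calibration(c); print(c,k)
E
```

```text
pics
time 0.0
qpos [-1.426   0.3427  1.525  -0.      1.2754 -0.146 ]
qvel [ 0.0009 -0.0002  0.0008  0.001   0.     -0.0004]
joint_efforts [-1.80000e-03 -4.31241e+01 -2.44229e+01  7.15000e-02  5.57000e-02
 -1.00000e-04]
tool_pos [ 0.1505 -0.5025  0.226 ]
tool_rot [-3.1401e+00 -2.0000e-04  2.9080e-01]
contact_force [ 0.9571 -0.4799  0.4   ]
torque [-0.0751 -0.0294  0.0049]
opening 0.0915
side {'camera_matrix': array([[509.79431472,   0.        , 319.98952277],
       [  0.        , 509.79431472, 204.36670946],
       [  0.        ,   0.        ,   1.        ]]), 'k1': 0.056297455128399045, 'R': array([[ 0.79130109, -0.61122662, -0.01564008],
       [-0.30781434, -0.37613763, -0.87393982],
       [ 0.52829246,  0.69636377, -0.48578244]]), 't': array([-0.39405511,  0.23847417,  1.29856566])}
top {'camera_matrix': array([[427.59459236,   0.        , 331.61802564],
       [  0.        , 427.59459236, 202.00824719],
       [  0.        ,   0.        ,   1.        ]]), 'k1': 0.01338154097039782, 'R': array([[ 6.87886316e-03, -9.99975985e-01, -8.43408188e-04],
       [-9.90260582e-01, -6.69473899e-03, -1.39065309e-01],
       [ 1.39056323e-01,  1.79180511e-03, -9.90282853e-01]]), 't': array([-0.01822424,  0.49420751,  1.37890245])}
```

View pics/side0.png

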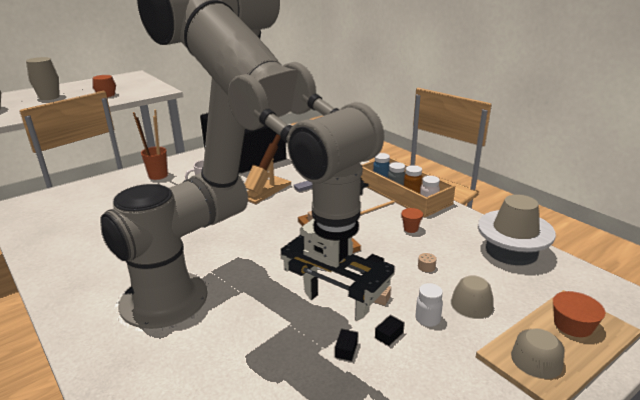

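View pics/top0.png

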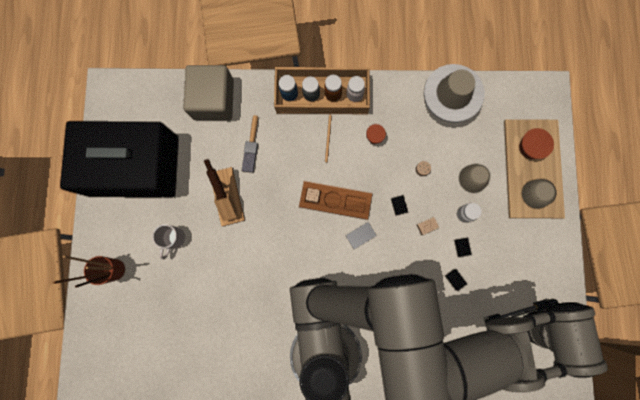

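```bash
cat > h.py <<'E'
from cell import robot
import cv2, numpy as np
def cal(c):
    k=robot.get_calibration(c); return k["camera_matrix"],k["k1"],k["R"],k["t"]
def cloud(c,d):
    K,k1,R,t=cal(c)
    v,u=np.mgrid[0:d.shape[0],0:d.shape[1]]
    dist=np.array([k1,0,0,0,0.])
    p=cv2.undistortPoints(np.stack([u,v],-1).reshape(-1,1,2).astype(np.float64),K,dist).reshape(d.shape+(2,))
    P=np.dstack([p*d[...,None],d])
    W=(P-t)@R
    W[d==0]=np.nan
    return W
def ray(c,px):  # px=[row,col]
    K,k1,R,t=cal(c)
    p=cv2.undistortPoints(np.array([[[px[1],px[0]]]],float),K,np.array([k1,0,0,0,0.]))[0,0]
    return -R.T@t, R.T@np.array([p[0],p[1],1])
def atz(c,px,z):
    o,r=ray(c,px); return o+r*(z-o[2])/r[2]
def proj(c,X):
    K,k1,R,t=cal(c)
    rv,_=cv2.Rodrigues(R)
    return cv2.projectPoints(np.atleast_2d(X).astype(float),rv,t,K,np.array([k1,0,0,0,0.]))[0][:,0,:]
E
python3 - <<'E'
from h import *
import pickle
im,d=robot.read_camera("top"); W=cloud("top",d)
print("table z med",np.nanmedian(W[180:260,250:300,2]))
out={}
Z=dict(tray_hole0=.018,tray_hole1=.018,tray_hole2=.018,tray=0,tile_round=0,tile_oblong=0,tile_square=.008,pin=.108,pin_rest=0)
for n in Z:
    for r in robot.tip_of(n,"top")[:4]:
        print("tip",n,round(r["confidence"],2),np.round(r["pixel"],1),np.round(atz("top",r["pixel"],Z[n]),4))
for n in ["tray","tile_round","tile_oblong","tile_square","pin","pin_rest","scraper","water_mug","slip_jar","flowerpot","modelling_stick","brush"]:
    rs=robot.outline_of(n,"top"); out[n]=[(r["confidence"],r["region"]) for r in rs]
    for r in rs[:4]:
        m=r["region"]; P=W[m]; 
        print("out",n,round(r["confidence"],2),np.round(r["pixel"],1),m.sum(),"med",np.round(np.nanmedian(P,0),3),"max z",np.round(np.nanpercentile(P[:,2],95),3))
pickle.dump((im,d,out),open("top1.pkl","wb"))
big=cv2.resize(im[140:300,180:500],None,fx=2.5,fy=2.5,interpolation=cv2.INTER_CUBIC); cv2.imwrite("pics/crop1.png",big[:,:,::-1])
E
```

```text
table z med -0.0003779861284455727
tip tray_hole0 0.81 [204.1 354.9] [ 0.4901 -0.0927  0.018 ]
tip tray_hole0 0.8 [200.8 333.8] [ 0.5008 -0.0221  0.018 ]
tip tray_hole0 0.59 [194.9 312.1] [0.5203 0.0508 0.018 ]
tip tray_hole1 0.81 [204.1 354.9] [ 0.4901 -0.0927  0.018 ]
tip tray_hole1 0.8 [200.8 333.8] [ 0.5008 -0.0221  0.018 ]
tip tray_hole1 0.59 [194.9 312.1] [0.5203 0.0508 0.018 ]
tip tray_hole2 0.81 [204.1 354.9] [ 0.4901 -0.0927  0.018 ]
tip tray_hole2 0.8 [200.8 333.8] [ 0.5008 -0.0221  0.018 ]
tip tray_hole2 0.59 [194.9 312.1] [0.5203 0.0508 0.018 ]
tip tray 0.69 [235.5 170.9] [0.3824 0.522  0.    ]
tip tray 0.61 [201.  333.2] [ 0.5027 -0.0201  0.    ]
tip tile_round 0.46 [171.2 423.6] [ 0.6076 -0.3285  0.    ]
tip tile_oblong 0.75 [223. 426.] [ 0.4301 -0.3325  0.    ]
tip tile_oblong 0.69 [206.1 398. ] [ 0.4867 -0.2393  0.    ]
tip tile_oblong 0.69 [246.7 462.9] [ 0.3517 -0.4533  0.    ]
tip tile_oblong 0.55 [280.2 451.1] [ 0.2415 -0.4105  0.    ]
tip tile_square 0.59 [197.5 315.7] [0.513 0.039 0.008]
tip pin 0.89 [188.2 219.1] [0.5254 0.3391 0.108 ]
tip pin_rest 0.98 [196.3 
[... 659 characters left out ...]
med [ 0.613 -0.32   0.031] max z 0.036
out pin_rest 0.63 [201.7 227.1] 1119 med [0.488 0.324 0.015] max z 0.099
out scraper 0.77 [235.4 363. ] 419 med [ 0.385 -0.114  0.004] max z 0.009
out water_mug 0.75 [238.9 166.3] 752 med [0.37  0.523 0.036] max z 0.085
out water_mug 0.52 [214.5 469.1] 348 med [ 0.458 -0.451  0.081] max z 0.088
out slip_jar 0.89 [214. 470.] 376 med [ 0.455 -0.452  0.081] max z 0.088
out slip_jar 0.48 [199.3 337.1] 1638 med [ 0.5   -0.036  0.016] max z 0.022
out flowerpot 0.8 [131.9 374.6] 306 med [ 0.724 -0.16   0.057] max z 0.062
out flowerpot 0.15 [198.3 314.6] 165 med [0.514 0.047 0.039] max z 0.044
out brush 0.92 [150.1 249.7] 509 med [0.675 0.262 0.018] max z 0.024
```

View pics/crop1.png

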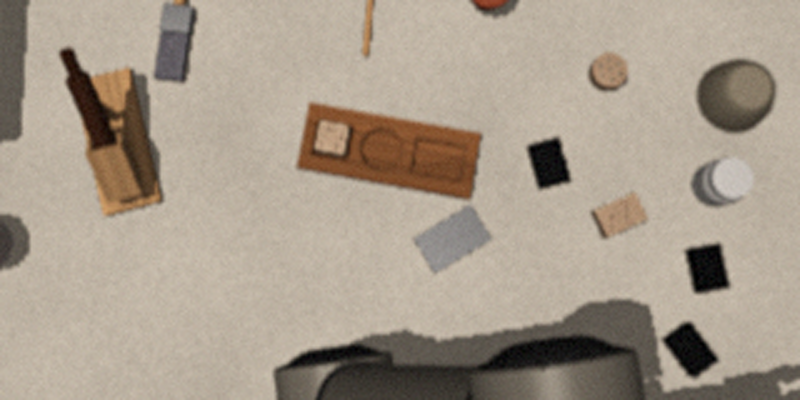

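```bash
cat >> h.py <<'E'
def toppts(W,c,r,zlo,zhi):
    m=(np.abs(W[...,0]-c[0])<r)&(np.abs(W[...,1]-c[1])<r)&(W[...,2]>zlo)&(W[...,2]<zhi)
    return m
def rect(P,cell=.001):
    # P nx2 pts -> minAreaRect
    (cx,cy),(w,h),a=cv2.minAreaRect((P*1000).astype(np.float32))
    return np.round([cx,cy],1),np.round([w,h],1),round(a,1)
E
python3 - <<'E'
from h import *
import pickle
im,d,out=pickle.load(open("top1.pkl","rb"))
W=cloud("top",d)
for n,c,r,lo,hi in [("round",(.613,-.319),.045,.024,.045),("oblong",(.417,-.328),.05,.024,.045),("square",(.516,.05),.035,.031,.055),("tray",(.5,-.034),.14,.011,.024),("trayall",(.5,-.034),.14,.011,.05)]:
    m=toppts(W,c,r,lo,hi); P=W[m]
    mm=cv2.morphologyEx(m.astype(np.uint8),cv2.MORPH_OPEN,np.ones((2,2),np.uint8)); n_,lab,st,_=cv2.connectedComponentsWithStats(mm)
    k=1+np.argmax(st[1:,4]); P=W[lab==k]
    print(n,len(P),"mean",np.round(P.mean(0),4),"zstd",P[:,2].std().round(4),rect(P[:,:2]), "pca",np.round(np.degrees(np.arctan2(*np.linalg.eigh(np.cov(P[:,:2].T))[1][::-1,1])),1), np.round(np.sqrt(np.linalg.eigvalsh(np.cov(P[:,:2].T))*12),4))
# pin axis
m=out["pin"][0][1]; P=W[m]; P=P[~np.isnan(P).any(1)]; P=P[P[:,2]>.1]
print("pin pts",len(P)); c=P.mean(0); u=np.linalg.svd(P-c)[2][0]; u*=np.sign(u[2]); print(np.round(c,4),np.round(u,3),"yaw",np.degrees(np.arctan2(u[1],u[0])),"tilt",np.degrees(np.arcsin(u[2])))
im2,d2=robot.read_camera("side")
for n in ["tile_round","tile_oblong","pin"]:
    for r in robot.outline_of(n,"side")[:4]: print(n,r["confidence"],r["pixel"],r["region"].sum())
v=cv2.resize(im2[120:360,220:480],None,fx=3,fy=2.5) ; v=cv2.resize(im2[200:350,340:480],None,fx=4,fy=4,interpolation=cv2.INTER_CUBIC); cv2.imwrite("pics/side_crop.png",v[:,:,::-1])
E
```

```text
round 158 mean [ 0.6118 -0.3253  0.0278] zstd 0.0105 (array([ 612.6, -328.9]), array([41.3, 52.5]), 0.7) pca 107.1 [0.0397 0.0461]
oblong 216 mean [nan nan nan] zstd nan (array([ 416., -339.]), array([40.7, 69.9]), 26.4) pca nan [nan nan]
square 147 mean [0.513  0.0462 0.0357] zstd 0.0096 (array([514.9,  46.1]), array([39.2, 39. ]), 82.4) pca 129.9 [0.0395 0.0402]
tray 1197 mean [nan nan nan] zstd nan (array([500.4, -30. ]), array([236.1,  89.7]), 80.3) pca nan [nan nan]
trayall 1393 mean [nan nan nan] zstd nan (array([nan, nan]), array([0., 0.]), 0.0) pca nan [nan nan]
pin pts 332
[0.5477 0.3461 0.1419] [0.72  0.204 0.664] yaw 15.842622016345418 tilt 41.575181144578124
tile_round 0.68 [264.9, 427.9] 281
tile_oblong 0.91 [341.0, 344.7] 619
tile_oblong 0.65 [261.3, 376.7] 89
tile_oblong 0.58 [328.3, 389.7] 608
tile_oblong 0.57 [297.0, 387.1] 158
pin 0.83 [155.5, 270.8] 294
```

View pics/side_crop.png

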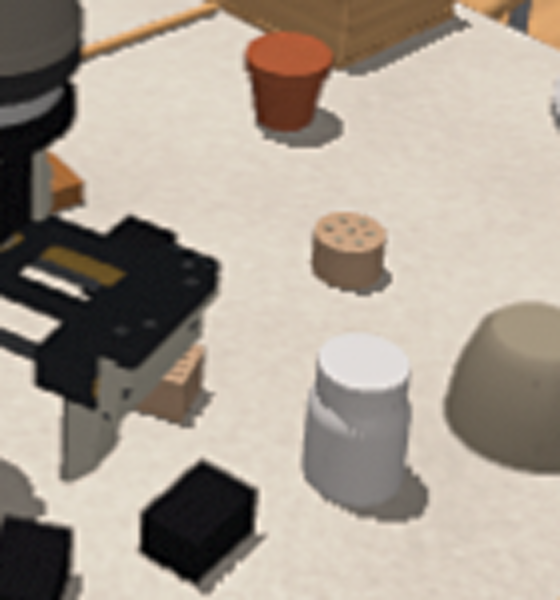

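```bash
cat >> h.py <<'E'
from scipy.optimize import minimize
def box(sx,sy,h,z0=0):
    return np.array([[a*sx/2,b*sy/2,z] for a in(-1,1) for b in(-1,1) for z in(z0,z0+h)])
def disc(dm,h,z0=0):
    t=np.linspace(0,2*np.pi,40,endpoint=False)
    return np.array([[dm/2*np.cos(a),dm/2*np.sin(a),z] for a in t for z in(z0,z0+h)])
def place(B,p):
    c,s=np.cos(p[2]),np.sin(p[2])
    return np.stack([p[0]+c*B[:,0]-s*B[:,1],p[1]+s*B[:,0]+c*B[:,1],B[:,2]],1)
def warm(im):
    f=im.astype(float); return (f[...,0]-f[...,2])/(f.sum(-1)/3+20)
def sil(c,B,p,roi,S=8):
    r0,r1,c0,c1=roi
    q=proj(c,place(B,p)); h=cv2.convexHull(q.astype(np.float32))[:,0]
    q=((h+0.5-[c0,r0])*S-0.5)
    m=np.zeros(((r1-r0)*S,(c1-c0)*S),np.uint8)
    cv2.fillPoly(m,[np.round(q*16).astype(np.int32)],255,shift=4)
    return cv2.resize(m,(c1-c0,r1-r0),interpolation=cv2.INTER_AREA)/255.
def fit(views,B,p0,scale=(.004,.004,.06)):
    # views: list of (cam, feature image, roi): model inside const, outside const -> least squares
    def cost(x):
        e=0
        for c,F,roi in views:
            s=sil(c,B,x,roi); f=F[roi[0]:roi[1],roi[2]:roi[3]]
            A=np.stack([s.ravel(),np.ones(s.size)],1); sol,res,_,_=np.linalg.lstsq(A,f.ravel(),rcond=None)
            e+=((A@sol-f.ravel())**2).sum()/((f-f.mean())**2).sum()
        return e
    best=None
    for k in range(3):
        x0=np.array(p0,float) if best is None else best.x
        sim=np.vstack([x0]+[x0+np.eye(3)[i]*scale[i]*(1 if k%2==0 else -1) for i in range(3)])
        r=minimize(cost,x0,method="Nelder-Mead",options=dict(initial_simplex=sim,xatol=1e-5,fatol=1e-7,maxiter=400))
        if best is None or r.fun<best.fun: best=r
    return best.x,best.fun
def roi(c,B,p,pad=6):
    q=proj(c,place(B,p)); a=q.min(0)-pad;b=q.max(0)+pad
    return int(a[1]),int(b[1])+1,int(a[0]),int(b[0])+1
E
python3 - <<'E'
from h import *
import pickle
im,d,out=pickle.load(open("top1.pkl","rb"))
side=cv2.imread("pics/side0.png")[:,:,::-1]
F=warm(im);Fs=warm(side)
print("table",F[180:190,270:280].mean(),"tile",F[224:228,425:430].mean(),"tray",F[198:202,325:327].mean())
for n,B,p,cs in [("round",disc(.048,.032),(.612,-.326,0),"ts"),("oblong",box(.04,.06,.032),(.417,-.335,np.radians(-64)),"t"),("tray",box(.09,.235,.018),(.5,-.03,np.radians(-10)),"t"),("rest",None,0,"")]:
    if B is None: continue
    for cc in ([["top"],["side"],["top","side"]] if cs=="ts" else [["top"]]):
        x,f=fit([(c,F if c=="top" else Fs,roi(c,B,p)) for c in cc],B,p)
        print(n,cc,np.round(x[:2],4),np.degrees(x[2]).round(2),"res",round(f,3))
E
```

```text
table 0.1386861499223403 tile 0.3717801049515267 tray 0.788432228957534
round ['top'] [ 0.6143 -0.323 ] 1.15 res 0.076
round ['side'] [ 0.615  -0.3231] -2.87 res 0.06
round ['top', 'side'] [ 0.6147 -0.323 ] 2.05 res 0.138
oblong ['top'] [ 0.4199 -0.3332] -154.85 res 0.05
tray ['top'] [ 0.5057 -0.0267] -10.21 res 0.105
```

```bash
cat >> h.py <<'E'
def Rt(e):
    from scipy.spatial.transform import Rotation as Ro
    return Ro.from_euler("xyz",e).as_matrix()
def go(target,yaw=None):
    s=robot.observe(); d=Rt(s["tool_rot"]).T@(np.array(target)-s["tool_pos"])
    w=0 if yaw is None else (yaw-s["tool_rot"][2]+np.pi)%(2*np.pi)-np.pi
    print("t",round(s["time"],2),"pos",np.round(s["tool_pos"],4),"rot",np.round(s["tool_rot"],4),"open",round(s["opening"],4),"F",np.round(s["contact_force"],1),"q",np.round(s["qpos"],2))
    print("MOVE tx %.4f ty %.4f tz %.4f yaw %.4f"%(*d,-w))
E
python3 - <<'E'
from h import *
go((.6147,-.323,.12),1.393)
E
```

```text
t 1.4 pos [ 0.1505 -0.503   0.2267] rot [3.1415 0.     0.2907] open 0.0919 F [ 0.3 -0.1  0.4] q [-1.43  0.34  1.52 -0.    1.28 -0.15]
MOVE tx 0.4963 ty -0.0394 tz 0.1067 yaw -1.1023
```

>>> {"name": "apply_moves", "arguments": {
  "plan": [
    {"tx": 0.496, "ty": -0.039, "tz": 0.02, "yaw": -1.102, "grip": 1},
    {"tx": 0.496, "ty": -0.039, "tz": 0.02, "yaw": -1.102, "grip": 1},
    {"tx": 0.496, "ty": -0.039, "tz": 0.02, "yaw": -1.102, "grip": 1},
    {"tx": 0.496, "ty": -0.039, "tz": 0.02, "yaw": -1.102, "grip": 1},
    {"tx": 0.496, "ty": -0.039, "tz": 0.02, "yaw": -1.102, "grip": 1},
    {"tx": 0.496, "ty": -0.039, "tz": 0.02, "yaw": -1.102, "grip": 1},
    {"tx": 0.496, "ty": -0.039, "tz": 0.02, "yaw": -1.102, "grip": 1},
    {"tx": 0.496, "ty": -0.039, "tz": 0.06, "yaw": -1.102, "grip": 1}
  ]
}}

```text
time: 2.4
tool_pos: [0.6095, -0.3264, 0.1757]
tool_rot: [3.135, 0.003, 1.394]
contact_force: [-0.5, -1.1, 0.1]
opening: 0.0916
```

```bash
python3 - <<'E'
from h import *
import pickle
go((.6147,-.323,.015),1.393)
im,d=robot.read_camera("side");pickle.dump((im,d),open("side2.pkl","wb"))
it,dt=robot.read_camera("top");pickle.dump((it,dt),open("top2.pkl","wb"))
F=warm(it);Fs=warm(im)
for n,B,p in [("oblong",box(.04,.06,.032),(.42,-.333,np.radians(25))),("tray",box(.09,.235,.018),(.5057,-.0267,np.radians(-10)))]:
    for cc in [["top"],["side"],["top","side"]]:
        x,f=fit([(c,F if c=="top" else Fs,roi(c,B,p)) for c in cc],B,p)
        print(n,cc,np.round(x[:2],4),np.degrees(x[2]).round(2),"res",round(f,3))
cv2.imwrite("pics/side2.png",cv2.resize(im,(800,500))[:,:,::-1])
E
```

```text
t 2.4 pos [ 0.6095 -0.3264  0.1757] rot [3.1352e+00 2.9000e-03 1.3939e+00] open 0.0916 F [-0.5 -1.1  0.1] q [-0.6   0.69  1.08 -0.    1.37 -0.43]
MOVE tx 0.0047 ty 0.0035 tz 0.1607 yaw 0.0009
oblong ['top'] [ 0.4209 -0.3406] 21.27 res 0.874
oblong ['side'] [ 0.4196 -0.3336] 25.9 res 0.085
oblong ['top', 'side'] [ 0.4197 -0.3341] 24.91 res 0.988
tray ['top'] [ 0.5076 -0.0268] -9.67 res 0.777
tray ['side'] [ 0.5073 -0.0261] -10.27 res 0.124
tray ['top', 'side'] [ 0.5068 -0.0265] -9.92 res 0.902
```

View pics/side2.png

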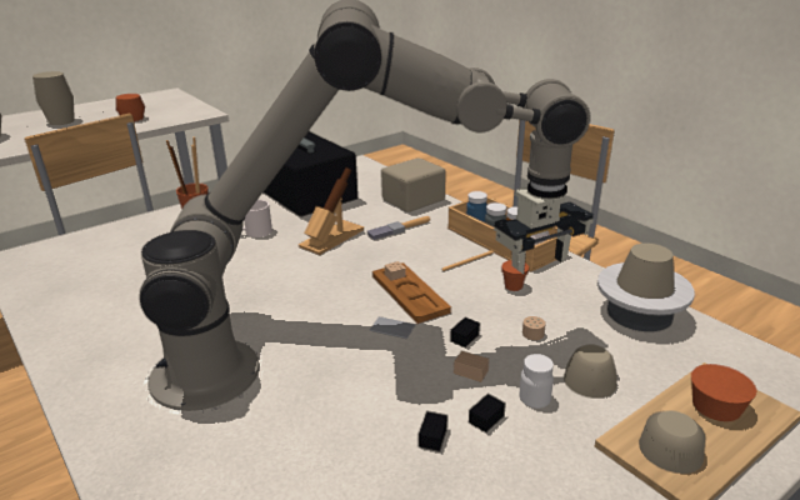

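>>> {"name": "apply_moves", "arguments": {
  "plan": [
    {"tx": 0.0047, "ty": 0.0035, "tz": 0.05, "grip": 1},
    {"tx": 0.0047, "ty": 0.0035, "tz": 0.1, "grip": 1},
    {"tx": 0.0047, "ty": 0.0035, "tz": 0.14, "grip": 1},
    {"tx": 0.0047, "ty": 0.0035, "tz": 0.162, "grip": 1},
    {"tx": 0.0047, "ty": 0.0035, "tz": 0.162, "grip": 1}
  ]
}}

```text
schema error: expected keys tx, ty, tz, yaw, grip
```

>>> {"name": "apply_moves", "arguments": {
  "plan": [
    {"grip": -1},
    {"grip": -1},
    {"grip": -1},
    {"grip": -1},
    {"grip": -1}
  ],
  "force": 25
}}

```text
schema error: expected keys tx, ty, tz, yaw, grip
```

```bash
python3 - <<'E'
from h import *
a=np.radians(-10.24); c=np.array([.5065,-.0264]); ey=np.array([-np.sin(a),np.cos(a)])
h1=c+.010*ey; print(h1, "hole0",c-.067*ey)
go((h1[0],h1[1],.15),np.pi/2+a)
E
```

```text
[ 0.50827772 -0.01655928] hole0 [ 0.49458929 -0.09233281]
t 2.5 pos [ 0.6082 -0.3222  0.1669] rot [-3.1348 -0.0046  1.3977] open 0.0918 F [-1.5  0.5 -0.9] q [-0.6   0.7   1.09  0.    1.37 -0.43]
MOVE tx 0.2838 ty -0.1510 tz 0.0192 yaw 0.0057
```

>>> {"name": "apply_moves", "arguments": {
  "plan": [
    {"tx": 0.0, "ty": 0.006, "tz": 0.03, "yaw": 0, "grip": 1},
    {"tx": 0.0, "ty": 0.006, "tz": 0.06, "yaw": 0, "grip": 1},
    {"tx": 0.0, "ty": 0.006, "tz": 0.09, "yaw": 0, "grip": 1},
    {"tx": 0.0, "ty": 0.006, "tz": 0.09, "yaw": 0, "grip": 1}
  ]
}}

```text
time: 3.0
tool_pos: [0.6101, -0.3272, 0.0808]
tool_rot: [-3.137, -0.002, 1.392]
contact_force: [-0.3, 0.3, 1.4]
opening: 0.0918
```

```bash
python3 - <<'E'
from h import *
go((.6147,-.323,.014),1.393)
E
```

```text
t 3.0 pos [ 0.6101 -0.3272  0.0808] rot [-3.1366e+00 -2.0000e-03  1.3924e+00] open 0.0918 F [-0.3  0.3  1.4] q [-0.6   0.78  1.18 -0.    1.19 -0.42]
MOVE tx 0.0049 ty 0.0041 tz 0.0668 yaw -0.0006
```

```bash
python3 - <<'E'
from h import *
for i in range(5):
    s=robot.observe(); print(np.round(s["time"],2),np.round(s["tool_pos"],4),np.round(s["tool_rot"],4),np.round(s["qpos"],4),np.round(s["qvel"],3)); robot.read_camera("top")
E
```

```text
3.0 [ 0.6101 -0.3272  0.0808] [-3.1366e+00 -2.0000e-03  1.3924e+00] [-6.0280e-01  7.7720e-01  1.1761e+00 -2.0000e-04  1.1937e+00 -4.2430e-01] [ 0.003 -0.045 -0.059  0.001  0.023  0.003]
3.05 [ 0.6112 -0.328   0.083 ] [-3.1401e+00 -5.0000e-04  1.3923e+00] [-6.0280e-01  7.7530e-01  1.1736e+00 -2.0000e-04  1.1942e+00 -4.2430e-01] [ 0.001 -0.033 -0.038  0.002  0.001  0.002]
3.1 [ 0.612  -0.3284  0.0844] [3.1405e+00 7.0000e-04 1.3924e+00] [-6.0270e-01  7.7400e-01  1.1721e+00 -2.0000e-04  1.1942e+00 -4.2420e-01] [ 0.003 -0.02  -0.02   0.001 -0.003 -0.001]
3.15 [ 0.6124 -0.3286  0.0851] [3.1391e+00 1.3000e-03 1.3925e+00] [-6.0250e-01  7.7320e-01  1.1716e+00 -1.0000e-04  1.1940e+00 -4.2420e-01] [ 0.003 -0.009 -0.005  0.001 -0.004  0.   ]
3.2 [ 0.6126 -0.3286  0.0853] [3.1386e+00 1.5000e-03 1.3925e+00] [-6.0240e-01  7.7290e-01  1.1715e+00 -1.0000e-04  1.1938e+00 -4.2420e-01] [ 0.003 -0.003  0.003  0.003 -0.003 -0.001]
```

>>> {"name": "apply_moves", "arguments": {
  "plan": [
    {"tx": 0.0059, "ty": 0.0011, "tz": 0.025, "yaw": 0, "grip": 1},
    {"tx": 0.0059, "ty": 0.0011, "tz": 0.05, "yaw": 0, "grip": 1},
    {"tx": 0.0059, "ty": 0.0011, "tz": 0.064, "yaw": 0, "grip": 1},
    {"tx": 0.0059, "ty": 0.0011, "tz": 0.071, "yaw": 0, "grip": 1},
    {"tx": 0.0059, "ty": 0.0011, "tz": 0.071, "yaw": 0, "grip": 1}
  ]
}}

```text
time: 3.88
tool_pos: [0.6141, -0.3224, 0.0125]
tool_rot: [3.141, 0.0, 1.393]
contact_force: [0.1, -0.1, -0.9]
opening: 0.0921
```

```bash
python3 - <<'E'
from h import *
import pickle
im,d=robot.read_camera("side");pickle.dump((im,d),open("side3.pkl","wb"))
go((.6147,-.323,.014),1.393)
v=cv2.resize(im[170:320,350:510],None,fx=5,fy=4,interpolation=cv2.INTER_CUBIC); cv2.imwrite("pics/side3.png",v[:,:,::-1])
E
```

```text
t 3.92 pos [ 0.6144 -0.3226  0.013 ] rot [3.1404e+00 6.0000e-04 1.3927e+00] open 0.0919 F [-0.5  0.4  0.2] q [-0.59  0.85  1.23 -0.    1.06 -0.42]
MOVE tx -0.0003 ty 0.0004 tz -0.0010 yaw -0.0003
```

View pics/side3.png

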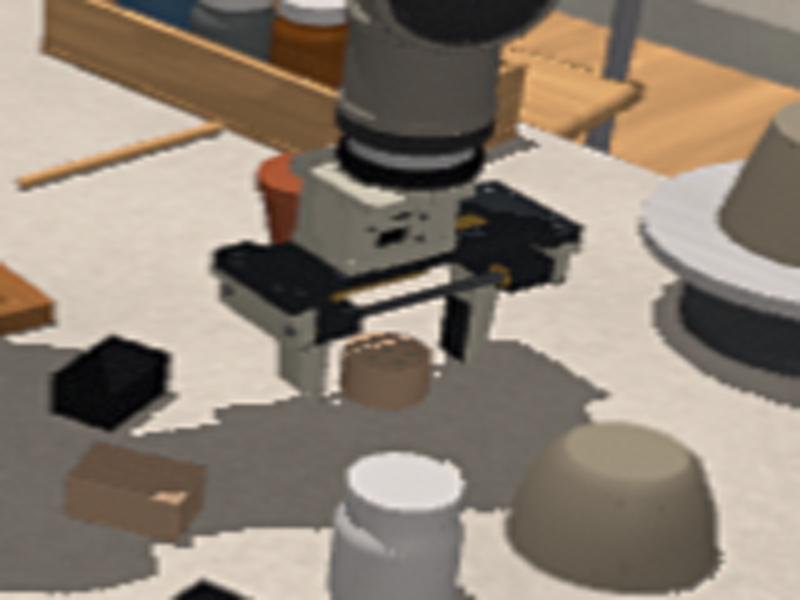

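>>> {"name": "apply_moves", "arguments": {
  "plan": [
    {"tx": 0, "ty": 0, "tz": -0.001, "yaw": 0, "grip": -1},
    {"tx": 0, "ty": 0, "tz": -0.001, "yaw": 0, "grip": -1},
    {"tx": 0, "ty": 0, "tz": -0.001, "yaw": 0, "grip": -1},
    {"tx": 0, "ty": 0, "tz": -0.001, "yaw": 0, "grip": -1},
    {"tx": 0, "ty": 0, "tz": -0.001, "yaw": 0, "grip": -1},
    {"tx": 0, "ty": 0, "tz": -0.04, "yaw": 0, "grip": -1},
    {"tx": 0, "ty": 0, "tz": -0.09, "yaw": 0, "grip": -1},
    {"tx": 0, "ty": 0, "tz": -0.09, "yaw": 0, "grip": -1}
  ],
  "force": 25
}}

```text
time: 4.92
tool_pos: [0.6162, -0.3237, 0.1073]
tool_rot: [3.133, 0.004, 1.393]
contact_force: [0.1, -0.2, -1.5]
opening: 0.0474
```

```bash
python3 - <<'E'
from h import *
robot.read_camera("side")
robot.read_camera("side")
go((.50828,-.01656,.10),np.pi/2-np.radians(10.24))
E
```

```text
t 5.03 pos [ 0.6138 -0.3221  0.1023] rot [3.1414e+00 2.0000e-04 1.3929e+00] open 0.0475 F [ 0.3  0.1 -1.1] q [-0.59  0.76  1.16 -0.    1.23 -0.42]
MOVE tx 0.2820 ty -0.1580 tz 0.0022 yaw 0.0008
```

>>> {"name": "apply_moves", "arguments": {
  "plan": [
    {"tx": 0.05, "ty": -0.028, "tz": 0, "yaw": 0, "grip": -1},
    {"tx": 0.1, "ty": -0.056, "tz": 0, "yaw": 0, "grip": -1},
    {"tx": 0.15, "ty": -0.084, "tz": 0, "yaw": 0, "grip": -1},
    {"tx": 0.2, "ty": -0.112, "tz": 0, "yaw": 0, "grip": -1},
    {"tx": 0.25, "ty": -0.14, "tz": 0, "yaw": 0, "grip": -1},
    {"tx": 0.282, "ty": -0.158, "tz": 0, "yaw": 0, "grip": -1},
    {"tx": 0.282, "ty": -0.158, "tz": 0, "yaw": 0, "grip": -1},
    {"tx": 0.282, "ty": -0.158, "tz": 0, "yaw": 0, "grip": -1}
  ]
}}

```text
time: 6.02
tool_pos: [0.5083, -0.017, 0.1014]
tool_rot: [-3.14, 0.0, 1.393]
contact_force: [0.3, 0.1, -0.3]
opening: 0.0476
```

```bash
python3 - <<'E'
from h import *
import pickle
im,d=robot.read_camera("side");robot.read_camera("side")
go((.50828,-.01656,.04),np.pi/2-np.radians(10.24))
v=cv2.resize(im[130:290,250:420],None,fx=4.5,fy=3.7,interpolation=cv2.INTER_CUBIC); cv2.imwrite("pics/side4.png",v[:,:,::-1])
E
```

```text
t 6.12 pos [ 0.5086 -0.0177  0.1017] rot [-3.1410e+00  2.0000e-04  1.3915e+00] open 0.0472 F [-0.3 -0.  -0.9] q [-0.19  0.45  1.74 -0.    0.95 -0.01]
MOVE tx 0.0011 ty -0.0005 tz 0.0617 yaw -0.0006
```

View pics/side4.png

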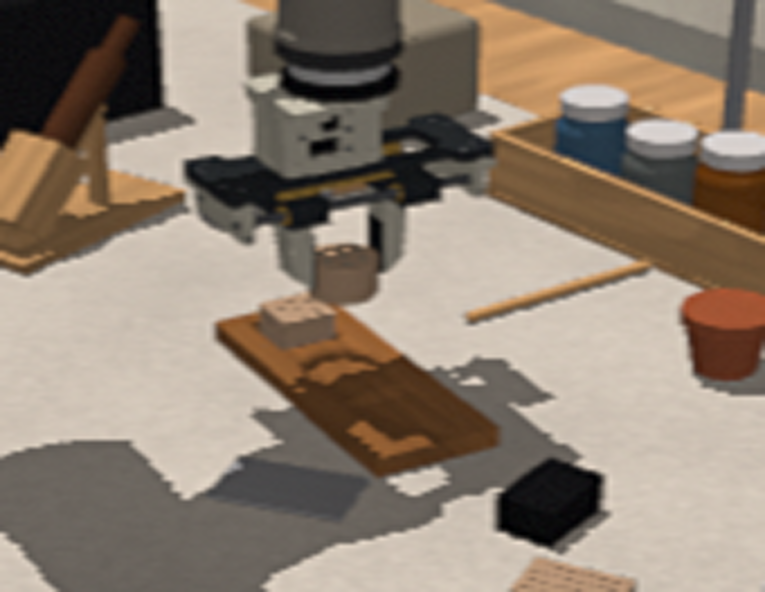

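>>> {"name": "apply_moves", "arguments": {
  "plan": [
    {"tx": 0.001, "ty": -0.0005, "tz": 0.025, "yaw": 0, "grip": -1},
    {"tx": 0.001, "ty": -0.0005, "tz": 0.045, "yaw": 0, "grip": -1},
    {"tx": 0.001, "ty": -0.0005, "tz": 0.058, "yaw": 0, "grip": -1},
    {"tx": 0.001, "ty": -0.0005, "tz": 0.064, "yaw": 0, "grip": -1},
    {"tx": 0.001, "ty": -0.0005, "tz": 0.07, "yaw": 0, "grip": -1},
    {"tx": 0.001, "ty": -0.0005, "tz": 0.074, "yaw": 0, "grip": -1},
    {"tx": 0.001, "ty": -0.0005, "tz": 0.078, "yaw": 0, "grip": -1},
    {"tx": 0.001, "ty": -0.0005, "tz": 0.078, "yaw": 0, "grip": -1}
  ]
}}

```text
time: 7.12
tool_pos: [0.508, -0.0155, 0.0241]
tool_rot: [-3.141, 0.0, 1.393]
contact_force: [-0.4, 0.3, -0.1]
opening: 0.0473
```

```bash
python3 - <<'E'
from h import *
im,d=robot.read_camera("side")
go((.50828,-.01656,.022),np.pi/2-np.radians(10.24))
v=cv2.resize(im[130:290,250:420],None,fx=4.5,fy=3.7,interpolation=cv2.INTER_CUBIC); cv2.imwrite("pics/side5.png",v[:,:,::-1])
E
```

```text
t 7.17 pos [ 0.5081 -0.0156  0.0243] rot [3.1414e+00 1.0000e-04 1.3929e+00] open 0.0475 F [ 0.6  0.2 -0.8] q [-0.18  0.57  1.81 -0.    0.76 -0.  ]
MOVE tx -0.0009 ty 0.0003 tz 0.0023 yaw 0.0008
```

View pics/side5.png

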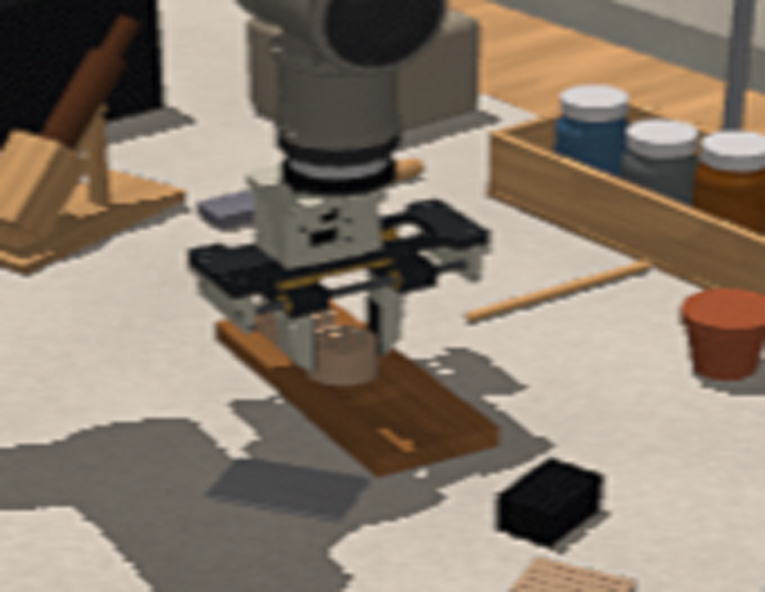

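>>> {"name": "apply_moves", "arguments": {
  "plan": [
    {"tx": 0, "ty": 0, "tz": 0.0015, "yaw": 0, "grip": -1},
    {"tx": 0, "ty": 0, "tz": 0.0015, "yaw": 0, "grip": 0.2},
    {"tx": 0, "ty": 0, "tz": 0.0015, "yaw": 0, "grip": 0.4},
    {"tx": 0, "ty": 0, "tz": 0.0015, "yaw": 0, "grip": 0.4},
    {"tx": 0, "ty": 0, "tz": -0.03, "yaw": 0, "grip": 0.7},
    {"tx": 0, "ty": 0, "tz": -0.08, "yaw": 0, "grip": 1},
    {"tx": 0, "ty": 0, "tz": -0.08, "yaw": 0, "grip": 1}
  ]
}}

```text
time: 8.05
tool_pos: [0.5105, -0.016, 0.1077]
tool_rot: [3.134, 0.0, 1.393]
contact_force: [-1.0, 0.1, -0.3]
opening: 0.0888
```

```bash
python3 - <<'E'
from h import *
im,d=robot.read_camera("side"); robot.read_camera("side")
F=warm(im);B=disc(.048,.032,.008);p=(.508,-.0165,0)
for z in (.008,.010,.012,.016):
    B=disc(.048,.032,z); x,f=fit([("side",F,roi("side",B,p,2))],B,p); print(z,np.round(x,4),f)
print(robot.outline_of("tile_round","side")[:2])
go((.4198,-.3334,.10),np.radians(115.3))
v=cv2.resize(im[130:290,250:420],None,fx=4.5,fy=3.7,interpolation=cv2.INTER_CUBIC); cv2.imwrite("pics/side6.png",v[:,:,::-1])
E
```

```text
0.008 [ 0.5111 -0.0101  0.0514] 0.6650299361530158
0.01 [ 0.5096 -0.0127  0.0093] 0.7633487667883743
0.012 [ 0.5073 -0.015   0.0284] 0.8189745268414922
0.016 [ 0.5043 -0.0192  0.1266] 0.8924682824826884
[{'pixel': [225.4, 326.3], 'confidence': 0.75, 'region': array([[False, False, False, ..., False, False, False],
       [False, False, False, ..., False, False, False],
       [False, False, False, ..., False, False, False],
       ...,
       [False, False, False, ..., False, False, False],
       [False, False, False, ..., False, False, False],
       [False, False, False, ..., False, False, False]], shape=(400, 640))}]
t 8.2 pos [ 0.5075 -0.0155  0.1035] rot [-3.1405e+00  1.0000e-04  1.3928e+00] open 0.0914 F [ 0.6 -0.3 -0.7] q [-0.18  0.45  1.74 -0.    0.96 -0.  ]
MOVE tx -0.3284 ty -0.0300 tz 0.0036 yaw -0.6196
```

View pics/side6.png

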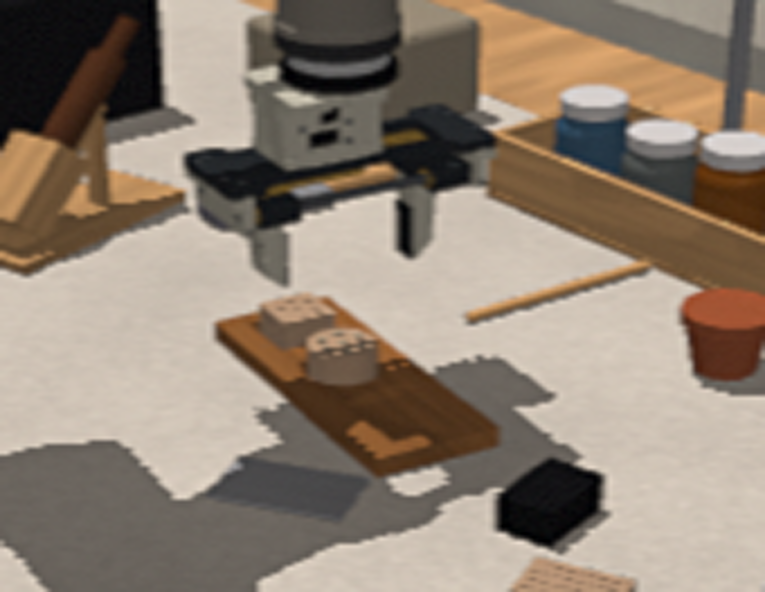

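>>> {"name": "apply_moves", "arguments": {
  "plan": [
    {"tx": -0.05, "ty": -0.005, "tz": 0, "yaw": -0.1, "grip": 1},
    {"tx": -0.1, "ty": -0.01, "tz": 0, "yaw": -0.2, "grip": 1},
    {"tx": -0.15, "ty": -0.014, "tz": 0, "yaw": -0.3, "grip": 1},
    {"tx": -0.2, "ty": -0.019, "tz": 0, "yaw": -0.4, "grip": 1},
    {"tx": -0.25, "ty": -0.023, "tz": 0, "yaw": -0.5, "grip": 1},
    {"tx": -0.3, "ty": -0.028, "tz": 0, "yaw": -0.62, "grip": 1},
    {"tx": -0.3284, "ty": -0.03, "tz": 0.01, "yaw": -0.62, "grip": 1},
    {"tx": -0.3284, "ty": -0.03, "tz": 0.02, "yaw": -0.62, "grip": 1}
  ]
}}

```text
time: 9.2
tool_pos: [0.4192, -0.3347, 0.0823]
tool_rot: [-3.141, -0.002, 2.01]
contact_force: [-0.0, 1.3, -0.8]
opening: 0.0919
```

```bash
python3 - <<'E'
from h import *
im,d=robot.read_camera("side"); robot.read_camera("side"); robot.read_camera("side")
go((.4198,-.3334,.014),np.radians(115.3))
v=cv2.resize(im[170:350,290:490],None,fx=4,fy=3.3,interpolation=cv2.INTER_CUBIC); cv2.imwrite("pics/side7.png",v[:,:,::-1])
E
```

```text
t 9.35 pos [ 0.4198 -0.3318  0.0827] rot [-3.1406 -0.0037  2.0131] open 0.0918 F [ 1.  -0.4  0.3] q [-0.81  0.52  1.68  0.    0.94 -1.25]
MOVE tx -0.0017 ty -0.0006 tz 0.0687 yaw 0.0008
```

View pics/side7.png

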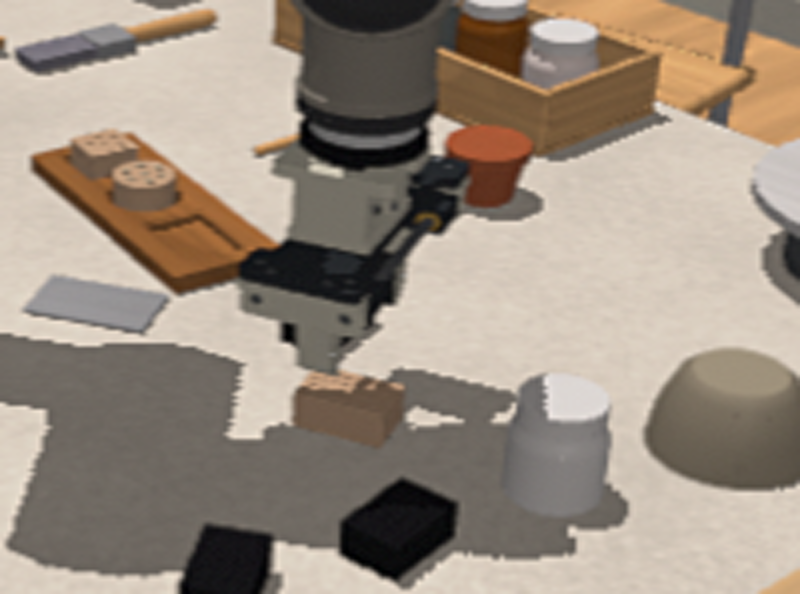

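>>> {"name": "apply_moves", "arguments": {
  "plan": [
    {"tx": -0.0017, "ty": -0.0006, "tz": 0.025, "yaw": 0, "grip": 1},
    {"tx": -0.0017, "ty": -0.0006, "tz": 0.05, "yaw": 0, "grip": 1},
    {"tx": -0.0017, "ty": -0.0006, "tz": 0.062, "yaw": 0, "grip": 1},
    {"tx": -0.0017, "ty": -0.0006, "tz": 0.0687, "yaw": 0, "grip": 1},
    {"tx": -0.0017, "ty": -0.0006, "tz": 0.0687, "yaw": 0, "grip": 1},
    {"tx": -0.0017, "ty": -0.0006, "tz": 0.0687, "yaw": 0, "grip": 1}
  ]
}}

```text
time: 10.1
tool_pos: [0.421, -0.3356, 0.0162]
tool_rot: [3.141, 0.001, 2.013]
contact_force: [-0.3, 0.5, -0.8]
opening: 0.0916
```

```bash
python3 - <<'E'
from h import *
im,d=robot.read_camera("side")
go((.4198,-.3334,.014),np.radians(115.3))
v=cv2.resize(im[170:350,290:490],None,fx=4,fy=3.3,interpolation=cv2.INTER_CUBIC); cv2.imwrite("pics/side8.png",v[:,:,::-1])
E
```

```text
t 10.15 pos [ 0.421  -0.3356  0.0163] rot [3.1412e+00 1.4000e-03 2.0128e+00] open 0.0918 F [ 0.8 -0.4 -0.5] q [-0.82  0.62  1.73 -0.    0.79 -1.26]
MOVE tx 0.0025 ty -0.0001 tz 0.0023 yaw 0.0004
```

View pics/side8.png

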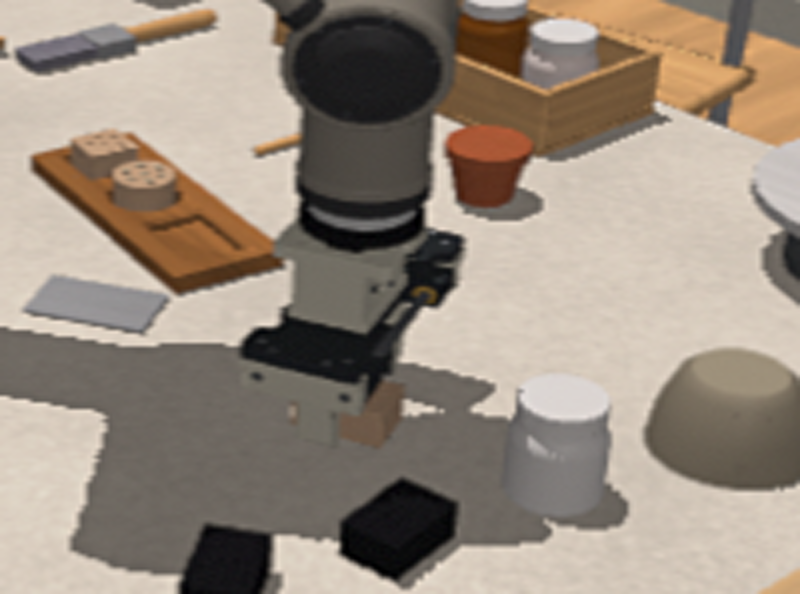

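>>> {"name": "apply_moves", "arguments": {
  "plan": [
    {"tx": 0.0025, "ty": 0, "tz": 0.002, "yaw": 0, "grip": 1},
    {"tx": 0.0025, "ty": 0, "tz": 0.002, "yaw": 0, "grip": 1},
    {"tx": 0.0025, "ty": 0, "tz": 0.002, "yaw": 0, "grip": -1},
    {"tx": 0.0025, "ty": 0, "tz": 0.002, "yaw": 0, "grip": -1},
    {"tx": 0.0025, "ty": 0, "tz": 0.002, "yaw": 0, "grip": -1},
    {"tx": 0.0025, "ty": 0, "tz": 0.002, "yaw": 0, "grip": -1},
    {"tx": 0.0025, "ty": 0, "tz": 0.002, "yaw": 0, "grip": -1},
    {"tx": 0.0025, "ty": 0, "tz": 0.002, "yaw": 0, "grip": -1}
  ],
  "force": 25
}}

```text
time: 11.15
tool_pos: [0.4195, -0.3331, 0.0135]
tool_rot: [-3.142, 0.0, 2.013]
contact_force: [0.2, -0.6, -0.2]
opening: 0.0392
```

```bash
python3 - <<'E'
from h import *
go((.4946,-.0923,.10),np.radians(90-10.24))
E
```

```text
t 11.15 pos [ 0.4195 -0.3331  0.0135] rot [-3.1416e+00  1.0000e-04  2.0128e+00] open 0.0392 F [ 0.2 -0.6 -0.2] q [-0.81  0.62  1.74 -0.    0.78 -1.26]
MOVE tx 0.1855 ty 0.1709 tz -0.0865 yaw 0.6207
```

>>> {"name": "apply_moves", "arguments": {
  "plan": [
    {"tx": 0, "ty": 0, "tz": -0.045, "yaw": 0, "grip": -1},
    {"tx": 0, "ty": 0, "tz": -0.087, "yaw": 0, "grip": -1},
    {"tx": 0.037, "ty": 0.034, "tz": -0.087, "yaw": 0.12, "grip": -1},
    {"tx": 0.074, "ty": 0.068, "tz": -0.087, "yaw": 0.25, "grip": -1},
    {"tx": 0.111, "ty": 0.102, "tz": -0.087, "yaw": 0.37, "grip": -1},
    {"tx": 0.148, "ty": 0.137, "tz": -0.087, "yaw": 0.5, "grip": -1},
    {"tx": 0.1855, "ty": 0.171, "tz": -0.087, "yaw": 0.621, "grip": -1},
    {"tx": 0.1855, "ty": 0.171, "tz": -0.087, "yaw": 0.621, "grip": -1}
  ]
}}

```text
time: 12.15
tool_pos: [0.495, -0.0891, 0.1004]
tool_rot: [-3.141, -0.001, 1.396]
contact_force: [-0.2, -1.3, -2.0]
opening: 0.0401
```

```bash
python3 - <<'E'
from h import *
im,d=robot.read_camera("side");robot.read_camera("side");robot.read_camera("side")
go((.4946,-.0923,.04),np.pi/2-np.radians(10.24))
v=cv2.resize(im[130:290,250:420],None,fx=4.5,fy=3.7,interpolation=cv2.INTER_CUBIC); cv2.imwrite("pics/side9.png",v[:,:,::-1])
E
```

```text
t 12.3 pos [ 0.4945 -0.0927  0.1004] rot [-3.1414e+00  4.0000e-04  1.3929e+00] open 0.0398 F [-0.  -0.2 -2.2] q [-0.34  0.45  1.76 -0.    0.94 -0.16]
MOVE tx 0.0004 ty -0.0000 tz 0.0604 yaw 0.0008
```

View pics/side9.png

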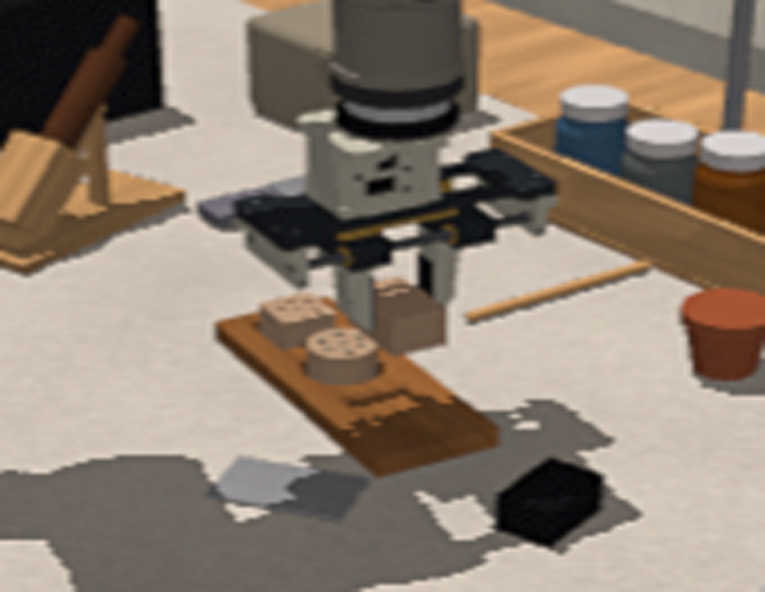

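```bash
python3 - <<'E'
from h import *
im=cv2.imread("pics/side9.png")
B=box(.04,.06,.032,.0865); q=proj("side",place(B,(.4945,-.0927,np.radians(-10.2))))
q=(q+.5-[250,130])*[4.5,3.7]
hu=cv2.convexHull(q.astype(np.float32)).astype(int)
cv2.polylines(im,[hu],True,(0,255,0),1)
cv2.imwrite("pics/side9o.png",im)
E
```

```text
(no output)
```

View pics/side9o.png

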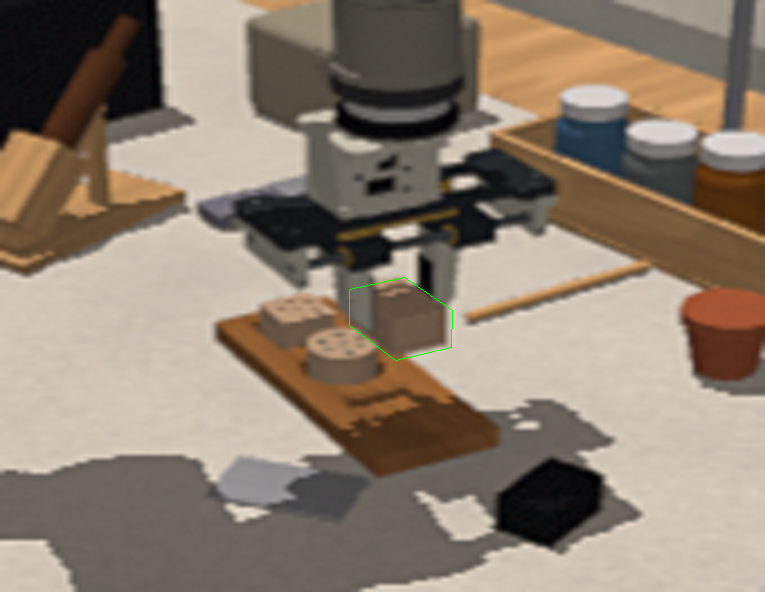

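>>> {"name": "apply_moves", "arguments": {
  "plan": [
    {"tx": 0.0004, "ty": 0, "tz": 0.025, "yaw": 0, "grip": -1},
    {"tx": 0.0004, "ty": 0, "tz": 0.045, "yaw": 0, "grip": -1},
    {"tx": 0.0004, "ty": 0, "tz": 0.058, "yaw": 0, "grip": -1},
    {"tx": 0.0004, "ty": 0, "tz": 0.063, "yaw": 0, "grip": -1},
    {"tx": 0.0004, "ty": 0, "tz": 0.068, "yaw": 0, "grip": -1},
    {"tx": 0.0004, "ty": 0, "tz": 0.073, "yaw": 0, "grip": -1},
    {"tx": 0.0004, "ty": 0, "tz": 0.077, "yaw": 0, "grip": -1},
    {"tx": 0.0004, "ty": 0, "tz": 0.077, "yaw": 0, "grip": -1}
  ]
}}

```text
time: 13.3
tool_pos: [0.4947, -0.0917, 0.0233]
tool_rot: [-3.141, 0.0, 1.392]
contact_force: [-0.2, -0.6, -0.7]
opening: 0.0395
```

```bash
python3 - <<'E'
from h import *
im,d=robot.read_camera("side")
go((.4946,-.0923,.022),np.pi/2-np.radians(10.24))
v=cv2.resize(im[130:290,250:420],None,fx=4.5,fy=3.7,interpolation=cv2.INTER_CUBIC); cv2.imwrite("pics/side10.png",v[:,:,::-1])
E
```

```text
t 13.35 pos [ 0.4948 -0.0918  0.0235] rot [3.1416e+00 1.0000e-04 1.3919e+00] open 0.0397 F [-1.3  0.8 -1.2] q [-0.34  0.57  1.82 -0.    0.75 -0.16]
MOVE tx -0.0006 ty -0.0001 tz 0.0015 yaw -0.0001
```

View pics/side10.png

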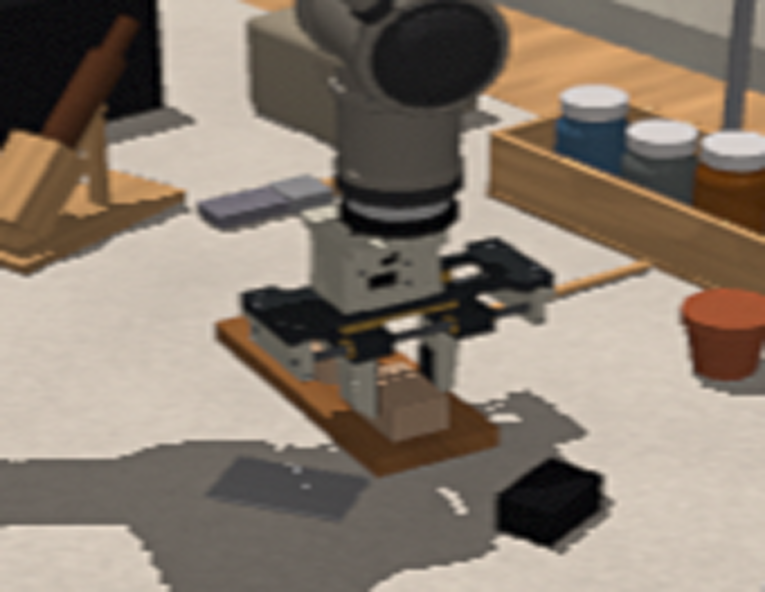

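>>> {"name": "apply_moves", "arguments": {
  "plan": [
    {"tx": 0, "ty": 0, "tz": 0.0012, "yaw": 0, "grip": -1},
    {"tx": 0, "ty": 0, "tz": 0.0012, "yaw": 0, "grip": 0.1},
    {"tx": 0, "ty": 0, "tz": 0.0012, "yaw": 0, "grip": 0.3},
    {"tx": 0, "ty": 0, "tz": 0.0012, "yaw": 0, "grip": 0.3},
    {"tx": 0, "ty": 0, "tz": -0.03, "yaw": 0, "grip": 0.6},
    {"tx": 0, "ty": 0, "tz": -0.08, "yaw": 0, "grip": 0.6},
    {"tx": 0, "ty": 0, "tz": -0.13, "yaw": 0, "grip": 0.6},
    {"tx": 0, "ty": 0, "tz": -0.15, "yaw": 0, "grip": 0.6}
  ]
}}

```text
time: 14.35
tool_pos: [0.4959, -0.0922, 0.1767]
tool_rot: [3.137, 0.001, 1.392]
contact_force: [-0.2, -0.5, 0.3]
opening: 0.0735
```

```bash
python3 - <<'E'
from h import *
import pickle
im,d=robot.read_camera("side"); robot.read_camera("side")
go((.52,.336,.2),np.radians(15))
pickle.dump((im,d),open("side11.pkl","wb"))
q=proj("side",[[.512,-.022,.04],[.4946,-.0923,.04],[.5083,-.0166,.04],[.520,.05,.04]]); print(q)
im=im.copy()
v=cv2.resize(im[130:290,220:390],None,fx=4.5,fy=3.7,interpolation=cv2.INTER_CUBIC); cv2.imwrite("pics/side11.png",v[:,:,::-1])
E
```

```text
t 14.45 pos [ 0.4961 -0.0922  0.176 ] rot [3.1362e+00 1.0000e-03 1.3919e+00] open 0.0735 F [-0.4  0.  -0.4] q [-0.34  0.35  1.66 -0.    1.12 -0.16]
MOVE tx 0.4256 ty -0.0526 tz -0.0247 yaw 1.1301
[[327.93545313 222.37388491]
 [338.33711463 234.07116154]
 [325.85882887 222.05643102]
 [315.57217202 212.27570213]]
```

View pics/side11.png

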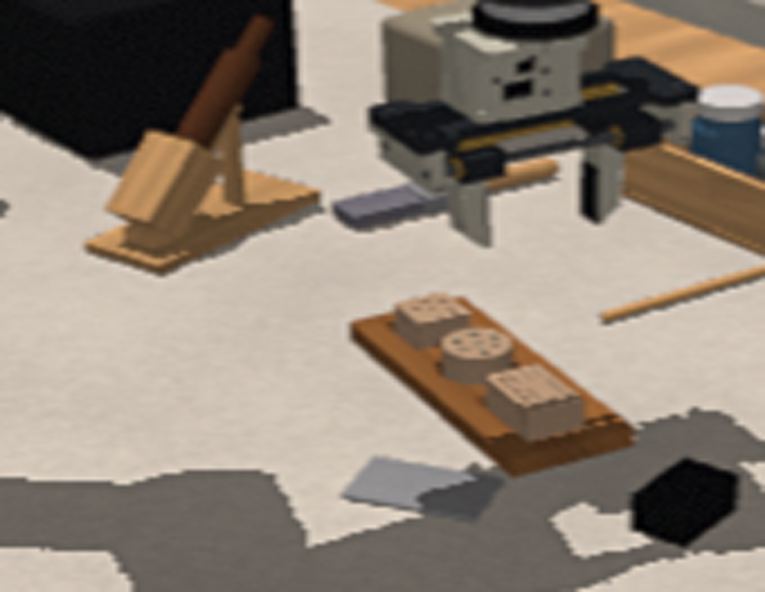

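```bash
python3 - <<'E'
from h import *
import pickle
it=pickle.load(open("top1.pkl","rb"))[0]; is_=pickle.load(open("side11.pkl","rb"))[0]
a=cv2.resize(it[150:235,195:250],None,fx=7,fy=7,interpolation=cv2.INTER_NEAREST)
b=cv2.resize(is_[125:210,235:300],None,fx=6,fy=7,interpolation=cv2.INTER_NEAREST)
cv2.imwrite("pics/pin.png",np.hstack([a,b])[:,:,::-1])
for im,pts in((it,[(165,210),(175,214),(185,218),(195,222),(205,228),(185,235)]),(is_,[(135,275),(150,268),(160,262),(140,240),(175,255),(165,272)])):
    for r,c in pts: print((r,c),im[r,c],warm(im)[r,c].round(2))
E
```

```text
(165, 210) [41 34 23] 0.34
(175, 214) [52 31 23] 0.52
(185, 218) [40 21 12] 0.63
(195, 222) [41 25 19] 0.46
(205, 228) [150 110  72] 0.6
(185, 235) [76 56 38] 0.5
(135, 275) [30 19 17] 0.31
(150, 268) [81 49 29] 0.71
(160, 262) [72 42 26] 0.69
(140, 240) [11 13 13] -0.06
(175, 255) [179 136  89] 0.58
(165, 272) [104  78  52] 0.53
```

View pics/pin.png

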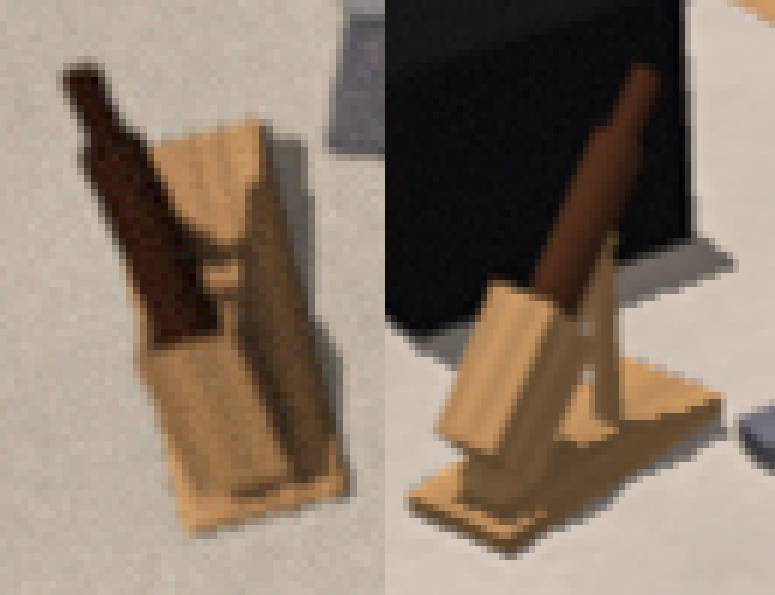

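```bash
cat > pinfit.py <<'E'
from h import *
import pickle
it=pickle.load(open("top1.pkl","rb"))[0].astype(float); is_=pickle.load(open("side11.pkl","rb"))[0].astype(float)
M={"top":((it.max(-1)<64)&(warm(it)>.2)).astype(float),"side":((is_[...,1]/(is_[...,0]+1)<.68)&(is_[...,0]>20)&(is_.max(-1)<110)).astype(float)}
ROI={"top":(152,206,200,232),"side":(128,172,250,285)}
def cyl(u,c,r,a0,a1):
    e1=np.cross(u,[0,0,1]);e1/=np.linalg.norm(e1);e2=np.cross(u,e1);t=np.linspace(0,2*np.pi,32)
    ring=r*(np.cos(t)[:,None]*e1+np.sin(t)[:,None]*e2)
    return np.vstack([c+u*a0+ring,c+u*a1+ring])
def model(cam,x,lo,S=6):
    th=x[3] ; u=np.array([np.cos(x[2])*np.cos(th),np.sin(x[2])*np.cos(th),np.sin(th)]); c=np.array([x[0],x[1],.108])
    r0,r1,c0,c1=ROI[cam]; m=np.zeros(((r1-r0)*S,(c1-c0)*S),np.uint8)
    for P in (cyl(u,c,.015,lo,.067),cyl(u,c,.009,.067,.105)):
        h=cv2.convexHull(proj(cam,P).astype(np.float32))[:,0]; q=(h+.5-[c0,r0])*S-.5
        cv2.fillPoly(m,[np.round(q*16).astype(np.int32)],255,shift=4)
    return cv2.resize(m,(c1-c0,r1-r0),interpolation=cv2.INTER_AREA)/255.
def run(cams):
    def cost(y):
        x=np.r_[y[:3],np.pi/4]; e=0
        for i,cm in enumerate(cams):
            r0,r1,c0,c1=ROI[cm]; e+=((model(cm,x,y[3+i])-M[cm][r0:r1,c0:c1])**2).sum()/M[cm][r0:r1,c0:c1].sum()
        return e
    y0=np.r_[.525,.34,np.radians(13),[-.03]*len(cams)]
    for k in range(3):
        sim=np.vstack([y0]+[y0+np.eye(len(y0))[i]*([.006,.006,.06]+[.006]*2)[i]*(-1)**k for i in range(len(y0))])
        r=minimize(cost,y0,method="Nelder-Mead",options=dict(initial_simplex=sim,maxiter=800,xatol=1e-5,fatol=1e-6)); y0=r.x
    print(cams,np.round(r.x[:2],4),"yaw",np.degrees(r.x[2]).round(2),"lo",np.round(r.x[3:],4),round(r.fun,3))
for c in (["top"],["side"],["top","side"]): run(c)
E
python3 pinfit.py
```

```text
['top'] [0.5231 0.3397] yaw 15.11 lo [-0.0258] 0.192
['side'] [0.5301 0.3497] yaw 13.99 lo [-0.0233] 0.058Traceback (most recent call last):
  File "pinfit.py", line 28, in <module>
    for c in (["top"],["side"],["top","side"]): run(c)
                                                ~~~^^^
  File "pinfit.py", line 26, in run
    r=minimize(cost,y0,method="Nelder-Mead",options=dict(initial_simplex=sim,maxiter=800,xatol=1e-5,fatol=1e-6)); y0=r.x
    res = _minimize_neldermead(fun, x0, args, callback, bounds=bounds,
                               **options)
    fsim[j] = func(sim[j])
              ~~~~^^^^^^^^
    fx = function(np.copy(x), *(wrapper_args + args))
  File "pinfit.py", line 21, in cost
    r0,r1,c0,c1=ROI[cm]; e+=((model(cm,x,y[3+i])-M[cm][r0:r1,c0:c1])**2).sum()/M[cm][r0:r1,c0:c1].sum()
                              ~~~~~^^^^^^^^^^^^^
  File "pinfit.py", line 14, in model
    h=cv2.convexHull(proj(cam,P).astype(np.float32))[:,0]; q=(h+.5-[c0,r0])*S-.5
                     ~~~~^^^^^^^
  File "h.py", line 21, in proj
    K,k1,R,t=cal(c)
             ~~~^^^
  File "h.py", line 4, in cal
    k=robot.get_calibration(c); return k["camera_matrix"],k["k1"],k["R"],k["t"]
ValueError: time passes only in moves, steps and waits
```

```bash
python3 - <<'E'
import re
s=open("h.py").read()
s=s.replace('''def cal(c):
    k=robot.get_calibration(c); return''','''_C={}
def cal(c):
    if c not in _C: _C[c]=robot.get_calibration(c)
    k=_C[c]; return''')
open("h.py","w").write(s)
p=open("pinfit.py").read()
p=p.replace("c=np.array([x[0],x[1],.108])","c=np.array([x[0],x[1],x[4]])")
p=p[:p.index("def run")]+'''
def run(cams,free):
    def cost(y):
        x=np.r_[y[:3],np.pi/4,.108]
        if free: x[3:5]=y[-2:]
        e=0
        for i,cm in enumerate(cams):
            r0,r1,c0,c1=ROI[cm]; e+=((model(cm,x,y[3+i])-M[cm][r0:r1,c0:c1])**2).sum()/M[cm][r0:r1,c0:c1].sum()
        return e
    y0=np.r_[.525,.34,np.radians(13),[-.03]*len(cams),[np.pi/4,.108][:2*free]]
    sc=np.r_[.006,.006,.06,[.006]*len(cams),[.05,.006][:2*free]]
    for k in range(3):
        sim=np.vstack([y0]+[y0+np.eye(len(y0))[i]*sc[i]*(-1)**k for i in range(len(y0))])
        r=minimize(cost,y0,method="Nelder-Mead",options=dict(initial_simplex=sim,maxiter=800,xatol=1e-5,fatol=1e-6)); y0=r.x
    print(cams,free,np.round(r.x[:2],4),"yaw",np.degrees(r.x[2]).round(2),"rest",np.round(r.x[3:],4),round(r.fun,3)); return r.x
if __name__=="__main__":
    run(["top"],0);run(["side"],0);y=run(["top","side"],0);run(["top","side"],1)
    o=[]
    for i,c in enumerate(("top","side")):
        r0,r1,c0,c1=ROI[c]; m=model(c,np.r_[y[:3],np.pi/4,.108],y[3+i]); img=np.dstack([M[c][r0:r1,c0:c1]*255,m*255,0*m]).astype(np.uint8)
        o.append(cv2.resize(img,(300,500),interpolation=cv2.INTER_NEAREST))
    cv2.imwrite("pics/pinmask.png",np.hstack(o)[:,:,::-1])
'''
open("pinfit.py","w").write(p)
E
python3 pinfit.py
```

```text
['top'] 0 [0.5231 0.3397] yaw 15.11 rest [-0.0258] 0.192
['side'] 0 [0.5301 0.3497] yaw 13.99 rest [-0.0233] 0.058
['top', 'side'] 0 [0.5222 0.3403] yaw 15.1 rest [-0.0247 -0.0182] 0.289
['top', 'side'] 1 [0.5239 0.3397] yaw 13.5 rest [-0.0275 -0.0227  0.8084  0.112 ] 0.262
```

View pics/pinmask.png

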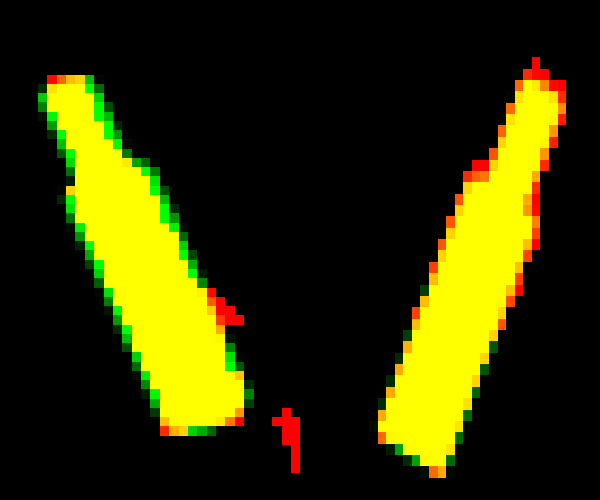

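```bash
python3 - <<'E'
from h import *
go((.5331,.3424,.25),np.radians(14))
E
```

```text
t 14.45 pos [ 0.4961 -0.0922  0.176 ] rot [3.1362e+00 1.0000e-03 1.3919e+00] open 0.0735 F [-0.4  0.  -0.4] q [-0.34  0.35  1.66 -0.    1.12 -0.16]
MOVE tx 0.4342 ty -0.0405 tz -0.0747 yaw 1.1475
```

>>> {"name": "apply_moves", "arguments": {
  "plan": [
    {"tx": 0.05, "ty": -0.005, "tz": -0.035, "yaw": 0.14, "grip": 0.6},
    {"tx": 0.105, "ty": -0.01, "tz": -0.06, "yaw": 0.29, "grip": 0.6},
    {"tx": 0.16, "ty": -0.015, "tz": -0.075, "yaw": 0.44, "grip": 0.6},
    {"tx": 0.22, "ty": -0.02, "tz": -0.075, "yaw": 0.59, "grip": 0.6},
    {"tx": 0.28, "ty": -0.026, "tz": -0.075, "yaw": 0.74, "grip": 0.6},
    {"tx": 0.34, "ty": -0.032, "tz": -0.075, "yaw": 0.89, "grip": 0.6},
    {"tx": 0.4, "ty": -0.037, "tz": -0.075, "yaw": 1.04, "grip": 0.6},
    {"tx": 0.434, "ty": -0.0405, "tz": -0.075, "yaw": 1.147, "grip": 0.6}
  ]
}}

```text
time: 15.45
tool_pos: [0.5314, 0.3452, 0.246]
tool_rot: [3.141, 0.003, 0.243]
contact_force: [0.4, -0.9, 0.1]
opening: 0.0736
```

```bash
python3 - <<'E'
from h import *
import pickle
im,d=robot.read_camera("side")
for i in range(4): it,dt=robot.read_camera("top")
pickle.dump((it,dt),open("top12.pkl","wb"))
go((.5331,.3424,.108),np.radians(14))
# tile heights from top depth
W=cloud("top",dt)
for n,c,r in (("sq",(.5201,.0494),.012),("rd",(.5083,-.0166),.014),("ob",(.4946,-.0923),.014)):
    m=(np.hypot(W[...,0]-c[0],W[...,1]-c[1])<r)&(W[...,2]>.0); print(n,m.sum(),np.nanmedian(W[m][:,2]).round(4))
v=cv2.resize(im[60:220,190:360],None,fx=4.5,fy=3.7,interpolation=cv2.INTER_CUBIC); cv2.imwrite("pics/side12.png",v[:,:,::-1])
E
```

```text
t 15.7 pos [0.5319 0.3416 0.2471] rot [3.1405e+00 2.3000e-03 2.4590e-01] open 0.0736 F [0.2 0.4 0.2] q [ 0.45  0.53  1.16 -0.    1.45  1.78]
MOVE tx 0.0016 ty -0.0006 tz 0.1391 yaw 0.0015
sq 42 0.0394
rd 55 0.0403
ob 57 0.0393
```

View pics/side12.png

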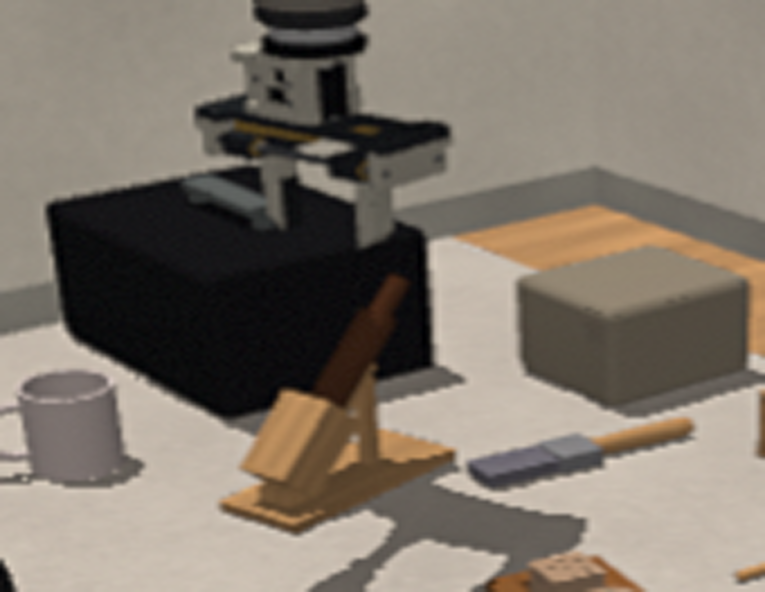

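>>> {"name": "apply_moves", "arguments": {
  "plan": [
    {"tx": 0.0016, "ty": -0.0006, "tz": 0.04, "yaw": 0, "grip": 0.6},
    {"tx": 0.0016, "ty": -0.0006, "tz": 0.075, "yaw": 0, "grip": 0.6},
    {"tx": 0.0016, "ty": -0.0006, "tz": 0.1, "yaw": 0, "grip": 0.6},
    {"tx": 0.0016, "ty": -0.0006, "tz": 0.117, "yaw": 0, "grip": 0.6},
    {"tx": 0.0016, "ty": -0.0006, "tz": 0.127, "yaw": 0, "grip": 0.6},
    {"tx": 0.0016, "ty": -0.0006, "tz": 0.127, "yaw": 0, "grip": 0.6}
  ]
}}

```text
time: 16.45
tool_pos: [0.5337, 0.343, 0.1213]
tool_rot: [3.141, 0.0, 0.244]
contact_force: [-0.7, -0.1, 0.3]
opening: 0.0736
```

```bash
python3 - <<'E'
from h import *
im,d=robot.read_camera("side")
go((.5331,.3424,.108),np.radians(14))
v=cv2.resize(im[90:210,220:320],None,fx=6,fy=5,interpolation=cv2.INTER_CUBIC); cv2.imwrite("pics/side13.png",v[:,:,::-1])
E
```

```text
t 16.5 pos [0.534  0.3433 0.122 ] rot [-3.1415e+00 -9.0000e-04  2.4470e-01] open 0.0735 F [0.1 0.4 0.3] q [ 0.45  0.63  1.34 -0.    1.17  1.78]
MOVE tx -0.0011 ty 0.0007 tz 0.0140 yaw 0.0003
```

View pics/side13.png

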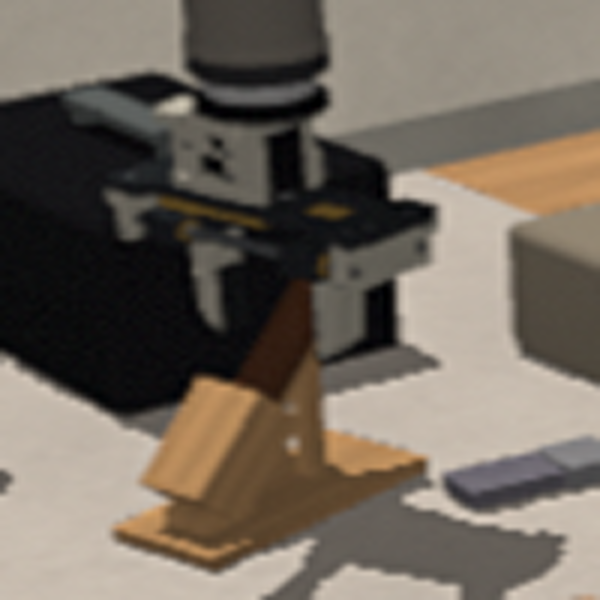

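>>> {"name": "apply_moves", "arguments": {
  "plan": [
    {"tx": -0.001, "ty": 0.0007, "tz": 0.005, "yaw": 0, "grip": 0.6},
    {"tx": -0.001, "ty": 0.0007, "tz": 0.009, "yaw": 0, "grip": 0.6},
    {"tx": -0.001, "ty": 0.0007, "tz": 0.013, "yaw": 0, "grip": 0.6},
    {"tx": -0.001, "ty": 0.0007, "tz": 0.013, "yaw": 0, "grip": 0.6}
  ]
}}

```text
time: 17.0
tool_pos: [0.5326, 0.3425, 0.108]
tool_rot: [3.141, 0.001, 0.245]
contact_force: [0.0, -0.5, 0.2]
opening: 0.0737
```

>>> {"name": "apply_moves", "arguments": {
  "plan": [
    {"tx": 0, "ty": 0, "tz": 0, "yaw": 0, "grip": 0},
    {"tx": 0, "ty": 0, "tz": 0, "yaw": 0, "grip": -1},
    {"tx": 0, "ty": 0, "tz": 0, "yaw": 0, "grip": -1},
    {"tx": 0, "ty": 0, "tz": 0, "yaw": 0, "grip": -1},
    {"tx": 0, "ty": 0, "tz": 0, "yaw": 0, "grip": -1},
    {"tx": 0, "ty": 0, "tz": 0, "yaw": 0, "grip": -1}
  ],
  "force": 12
}}

```text
time: 17.75
tool_pos: [0.5328, 0.3425, 0.1085]
tool_rot: [3.141, -0.0, 0.245]
contact_force: [-0.3, 0.1, 0.1]
opening: 0.0299
```

```bash
python3 - <<'E'
from h import *
im,d=robot.read_camera("side")
go((.5331,.3424,.108),np.radians(14)); print(robot.observe()["torque"])
v=cv2.resize(im[90:210,220:320],None,fx=6,fy=5,interpolation=cv2.INTER_CUBIC); cv2.imwrite("pics/side14.png",v[:,:,::-1])
E
```

```text
t 17.8 pos [0.5328 0.3425 0.1085] rot [ 3.1415e+00 -1.0000e-04  2.4480e-01] open 0.0295 F [-0.1 -0.9 -0.3] q [ 0.45  0.64  1.36 -0.    1.14  1.78]
MOVE tx 0.0002 ty 0.0002 tz 0.0005 yaw 0.0005
[-0.01513307  0.02245323  0.00410417]
```

View pics/side14.png

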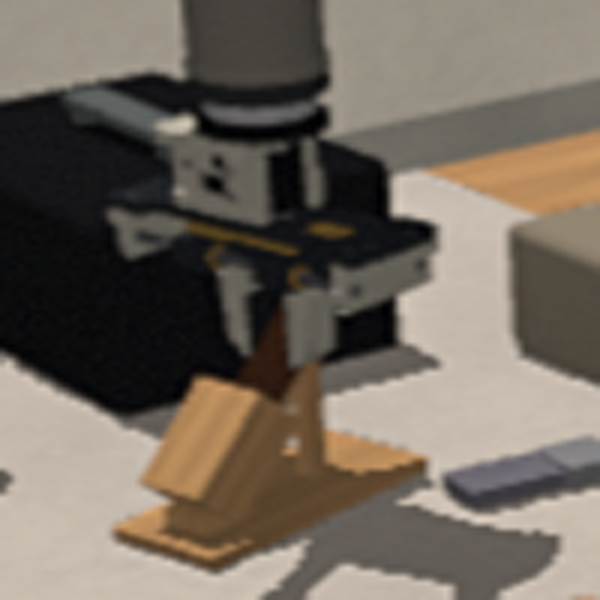

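>>> {"name": "apply_moves", "arguments": {
  "plan": [
    {"tx": 0, "ty": 0, "tz": 0, "yaw": 0, "grip": -1},
    {"tx": 0, "ty": 0, "tz": 0, "yaw": 0, "grip": -1},
    {"tx": 0.005, "ty": 0, "tz": -0.0055, "yaw": 0, "grip": -1},
    {"tx": 0.011, "ty": 0, "tz": -0.0115, "yaw": 0, "grip": -1},
    {"tx": 0.018, "ty": 0, "tz": -0.0185, "yaw": 0, "grip": -1},
    {"tx": 0.025, "ty": 0, "tz": -0.0255, "yaw": 0, "grip": -1}
  ],
  "force": 40
}}

```text
time: 18.55
tool_pos: [0.5577, 0.3487, 0.1346]
tool_rot: [3.142, -0.0, 0.245]
contact_force: [0.3, -0.8, -1.6]
opening: 0.029
```

```bash
python3 - <<'E'
from h import *
im,d=robot.read_camera("side")
go((.5331,.3424,.108),np.radians(14)); print(robot.observe()["torque"])
v=cv2.resize(im[90:210,220:320],None,fx=6,fy=5,interpolation=cv2.INTER_CUBIC); cv2.imwrite("pics/side15.png",v[:,:,::-1])
E
```

```text
t 18.6 pos [0.559  0.349  0.1356] rot [-3.1412e+00 -2.9000e-03  2.4450e-01] open 0.0292 F [ 1.  -0.8 -0.8] q [ 0.44  0.66  1.25 -0.    1.23  1.77]
MOVE tx -0.0268 ty 0.0002 tz 0.0276 yaw 0.0001
[-0.02503709 -0.02287751  0.01921897]
```

View pics/side15.png

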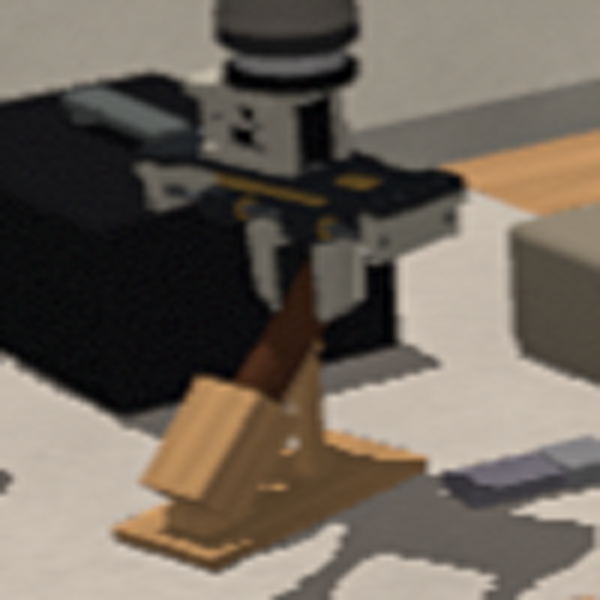

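>>> {"name": "apply_moves", "arguments": {
  "plan": [
    {"tx": 0.007, "ty": 0, "tz": -0.007, "yaw": 0, "grip": -1},
    {"tx": 0.015, "ty": 0, "tz": -0.015, "yaw": 0, "grip": -1},
    {"tx": 0.023, "ty": 0, "tz": -0.023, "yaw": 0, "grip": -1},
    {"tx": 0.031, "ty": 0, "tz": -0.031, "yaw": 0, "grip": -1},
    {"tx": 0.039, "ty": 0, "tz": -0.04, "yaw": 0, "grip": -1},
    {"tx": 0.045, "ty": 0, "tz": -0.05, "yaw": 0, "grip": -1},
    {"tx": 0.045, "ty": 0, "tz": -0.075, "yaw": 0, "grip": -1},
    {"tx": 0.045, "ty": 0, "tz": -0.075, "yaw": 0, "grip": -1}
  ]
}}

```text
time: 19.6
tool_pos: [0.602, 0.36, 0.2114]
tool_rot: [-3.141, -0.005, 0.245]
contact_force: [-0.4, 0.2, -1.6]
opening: 0.029
```

```bash
python3 - <<'E'
from h import *
import pickle
im,d=robot.read_camera("side");it,dt=robot.read_camera("top");pickle.dump((it,dt),open("top16.pkl","wb"))
go((.5331,.3424,.108),np.radians(14)); print(robot.observe()["torque"])
v=cv2.resize(im[60:220,210:340],None,fx=4.6,fy=3.7,interpolation=cv2.INTER_CUBIC); cv2.imwrite("pics/side16.png",v[:,:,::-1])
v=cv2.resize(it,(800,500)); cv2.imwrite("pics/top16.png",v[:,:,::-1])
W=cloud("top",dt)
o=np.full(W.shape[:2],0,np.uint8)
for n in ["scraper","water_mug","brush"]:
    for r in robot.outline_of(n,"top")[:1]:
        P=W[r["region"]];P=P[~np.isnan(P).any(1)]; print(n,np.round(np.percentile(P,[3,97],axis=0)[:,:2],3).tolist())
E
```

```text
t 19.7 pos [0.6007 0.3594 0.2085] rot [3.1414e+00 3.0000e-04 2.4480e-01] open 0.0293 F [ 0.9  0.5 -1.2] q [ 0.43  0.69  0.98 -0.    1.47  1.76]
MOVE tx -0.0697 ty 0.0001 tz 0.1006 yaw 0.0005
[0.04563037 0.03439588 0.0065506 ]
scraper [[0.351, -0.15], [0.422, -0.072]]
water_mug [[0.313, 0.492], [0.408, 0.546]]
brush [[0.604, 0.247], [0.786, 0.286]]
```

View pics/side16.png

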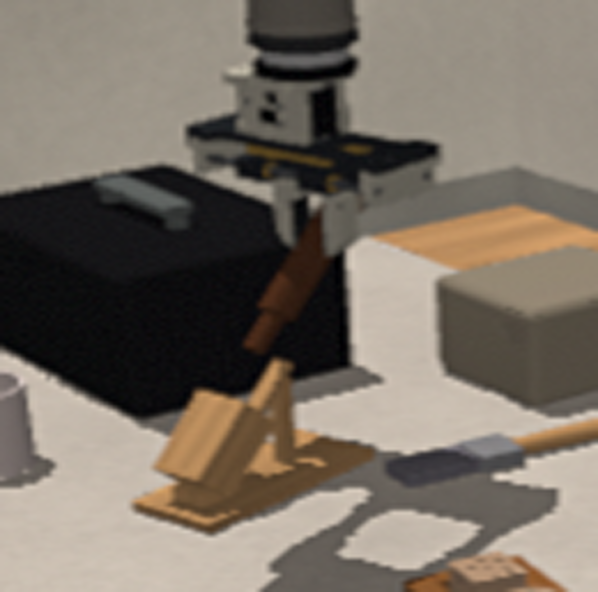

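View pics/top16.png

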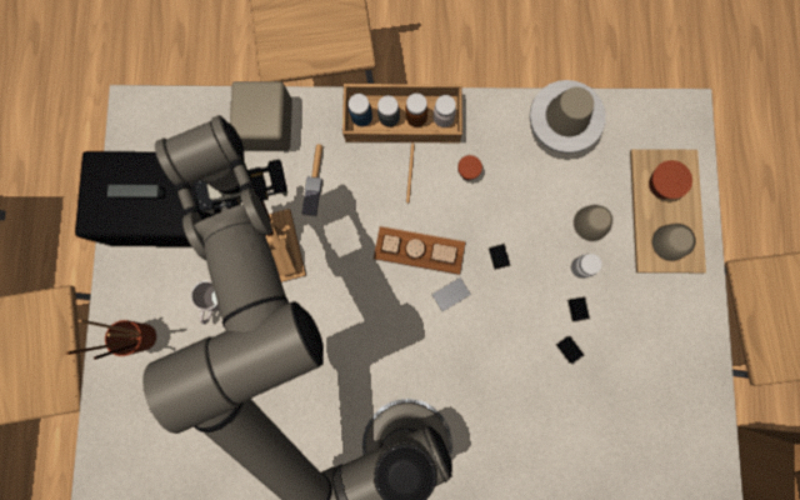

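```bash
python3 - <<'E'
from h import *
go((.38,.165,.17),np.radians(-10.24))
go((.60,.20,.25),np.radians(-10.24))
E
```

```text
t 19.85 pos [0.6003 0.3593 0.2077] rot [3.1411e+00 2.2000e-03 2.4490e-01] open 0.0289 F [ 0.1 -0.6 -1.4] q [ 0.43  0.69  0.98 -0.    1.47  1.76]
MOVE tx -0.2607 ty 0.1351 tz 0.0383 yaw 0.4236
t 19.85 pos [0.6003 0.3593 0.2077] rot [3.1411e+00 2.2000e-03 2.4490e-01] open 0.0289 F [ 0.1 -0.6 -1.4] q [ 0.43  0.69  0.98 -0.    1.47  1.76]
MOVE tx -0.0390 ty 0.1545 tz -0.0422 yaw 0.4236
```

>>> {"name": "apply_moves", "arguments": {
  "plan": [
    {"tx": 0, "ty": 0.015, "tz": -0.04, "yaw": 0, "grip": -1},
    {"tx": -0.01, "ty": 0.06, "tz": -0.04, "yaw": 0.06, "grip": -1},
    {"tx": -0.03, "ty": 0.11, "tz": -0.04, "yaw": 0.12, "grip": -1},
    {"tx": -0.08, "ty": 0.135, "tz": -0.03, "yaw": 0.2, "grip": -1},
    {"tx": -0.13, "ty": 0.135, "tz": -0.02, "yaw": 0.28, "grip": -1},
    {"tx": -0.18, "ty": 0.135, "tz": 0, "yaw": 0.36, "grip": -1},
    {"tx": -0.23, "ty": 0.135, "tz": 0.02, "yaw": 0.424, "grip": -1},
    {"tx": -0.2607, "ty": 0.135, "tz": 0.038, "yaw": 0.424, "grip": -1}
  ]
}}

```text
time: 20.85
tool_pos: [0.3777, 0.1647, 0.1701]
tool_rot: [3.141, 0.001, -0.18]
contact_force: [0.4, -0.5, -1.6]
opening: 0.0294
```

```bash
python3 - <<'E'
from h import *
import pickle
for i in range(3): im,d=robot.read_camera("side")
go((.38,.165,.10),np.radians(-10.24)); print(robot.observe()["torque"])
v=cv2.resize(im[80:300,180:380],None,fx=4,fy=2.7*4/4,interpolation=cv2.INTER_CUBIC); cv2.imwrite("pics/side17.png",v[:,:,::-1])
E
```

```text
t 21.0 pos [0.3789 0.165  0.1704] rot [ 3.1407e+00  1.9000e-03 -1.7900e-01] open 0.0289 F [ 0.4  0.2 -1. ] q [ 0.22  0.2   1.89 -0.    1.05  1.97]
MOVE tx 0.0012 ty -0.0003 tz 0.0704 yaw -0.0003
[ 0.07719684 -0.0127465  -0.03026935]
```

View pics/side17.png

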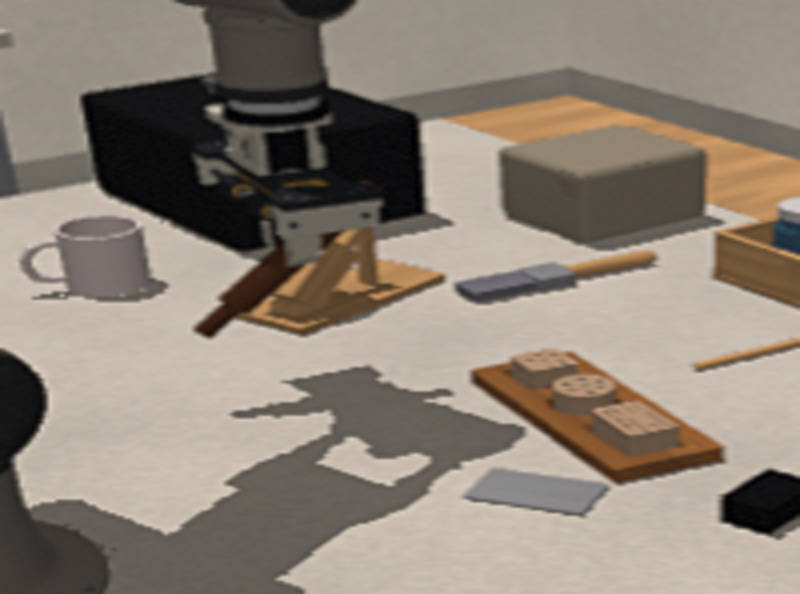

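>>> {"name": "apply_moves", "arguments": {
  "plan": [
    {"tx": 0, "ty": 0, "tz": 0.03, "yaw": 0, "grip": -1},
    {"tx": 0, "ty": 0, "tz": 0.06, "yaw": 0, "grip": -1},
    {"tx": 0, "ty": 0, "tz": 0.075, "yaw": 0, "grip": -1},
    {"tx": 0, "ty": 0, "tz": 0.075, "yaw": 0, "grip": -1}
  ]
}}

```text
time: 21.5
tool_pos: [0.3812, 0.1654, 0.0954]
tool_rot: [3.141, 0.001, -0.179]
contact_force: [-0.5, -0.0, -1.9]
opening: 0.029
```

>>> {"name": "apply_moves", "arguments": {
  "plan": [
    {"tx": 0, "ty": 0, "tz": 0.005, "yaw": 0, "grip": -1},
    {"tx": 0.003, "ty": 0, "tz": 0.01, "yaw": 0, "grip": -1},
    {"tx": 0.006, "ty": 0, "tz": 0.015, "yaw": 0, "grip": -1},
    {"tx": 0.01, "ty": 0, "tz": 0.021, "yaw": 0, "grip": -1},
    {"tx": 0.014, "ty": 0, "tz": 0.027, "yaw": 0, "grip": -1},
    {"tx": 0.018, "ty": 0, "tz": 0.033, "yaw": 0, "grip": -1},
    {"tx": 0.022, "ty": 0, "tz": 0.039, "yaw": 0, "grip": -1},
    {"tx": 0.026, "ty": 0, "tz": 0.045, "yaw": 0, "grip": -1}
  ],
  "force": 10
}}

```text
time: 22.5
tool_pos: [0.406, 0.1606, 0.0504]
tool_rot: [3.141, 0.001, -0.179]
contact_force: [-0.5, 0.1, -1.7]
opening: 0.0296
```

```bash
python3 - <<'E'
from h import *
import pickle
for i in range(1): im,d=robot.read_camera("side")
go((.424,.157,.006),np.radians(-10.24)); print(robot.observe()["torque"])
v=cv2.resize(im[80:300,180:380],None,fx=4,fy=2.7*4/4,interpolation=cv2.INTER_CUBIC); cv2.imwrite("pics/side18.png",v[:,:,::-1])
E
```

```text
t 22.55 pos [0.4061 0.1604 0.0498] rot [ 3.141e+00  1.400e-03 -1.794e-01] open 0.0298 F [ 0.7 -0.6 -1.1] q [ 0.2   0.43  1.98 -0.    0.73  1.95]
MOVE tx 0.0183 ty 0.0002 tz 0.0438 yaw -0.0006
[-0.00112494  0.08264611 -0.01902438]
```

View pics/side18.png

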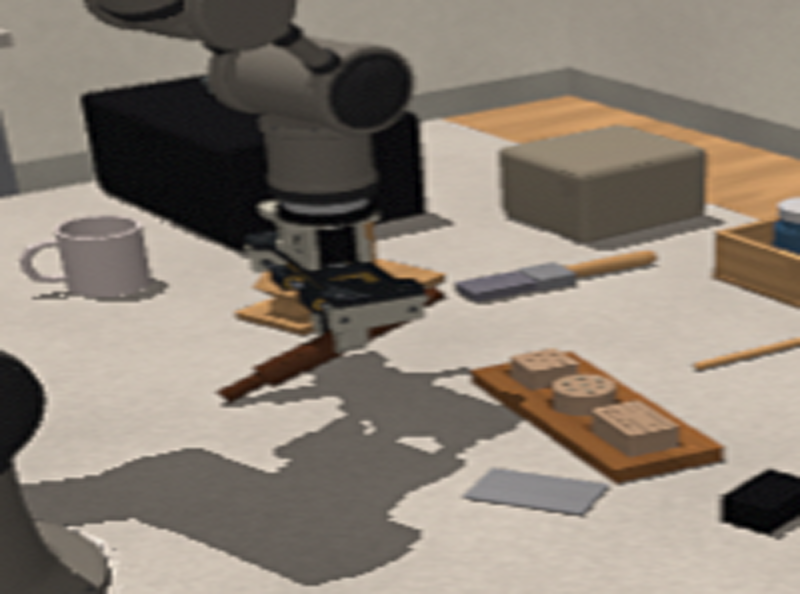

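>>> {"name": "apply_moves", "arguments": {
  "plan": [
    {"tx": 0.004, "ty": 0, "tz": 0.007, "yaw": 0, "grip": -1},
    {"tx": 0.008, "ty": 0, "tz": 0.014, "yaw": 0, "grip": -1},
    {"tx": 0.01, "ty": 0, "tz": 0.021, "yaw": 0, "grip": -1},
    {"tx": 0.012, "ty": 0, "tz": 0.028, "yaw": 0, "grip": -1},
    {"tx": 0.014, "ty": 0, "tz": 0.034, "yaw": 0, "grip": -1},
    {"tx": 0.016, "ty": 0, "tz": 0.039, "yaw": 0, "grip": -1},
    {"tx": 0.016, "ty": 0, "tz": 0.042, "yaw": 0, "grip": -1},
    {"tx": 0.016, "ty": 0, "tz": 0.042, "yaw": 0, "grip": -1}
  ]
}}

```text
time: 23.55
tool_pos: [0.4222, 0.1578, 0.0091]
tool_rot: [-3.141, -0.001, -0.179]
contact_force: [0.6, -0.8, -0.4]
opening: 0.0295
```

```bash
python3 - <<'E'
from h import *
import pickle
for i in range(2): im,d=robot.read_camera("side")
go((.424,.157,.006),np.radians(-10.24)); print(robot.observe()["torque"])
v=cv2.resize(im[140:260,220:340],None,fx=6,fy=5,interpolation=cv2.INTER_CUBIC); cv2.imwrite("pics/side19.png",v[:,:,::-1])
E
```

```text
t 23.65 pos [0.4221 0.1578 0.0091] rot [-3.1415e+00 -7.0000e-04 -1.7910e-01] open 0.0295 F [ 0.5 -0.3  0.3] q [ 0.19  0.53  1.98 -0.    0.64  1.94]
MOVE tx 0.0020 ty 0.0005 tz 0.0031 yaw -0.0004
[ 0.0075045 -0.0570829 -0.0128054]
```

View pics/side19.png

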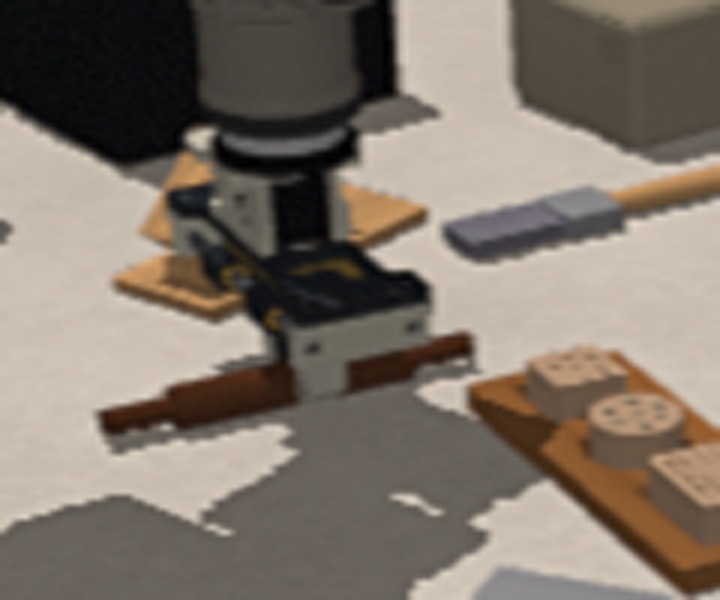

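>>> {"name": "apply_moves", "arguments": {
  "plan": [
    {"tx": 0, "ty": 0, "tz": 0.002, "yaw": 0, "grip": -1},
    {"tx": 0, "ty": 0, "tz": 0.004, "yaw": 0, "grip": -1},
    {"tx": 0, "ty": 0, "tz": 0.004, "yaw": 0, "grip": -0.4},
    {"tx": 0, "ty": 0, "tz": 0.004, "yaw": 0, "grip": -0.2},
    {"tx": 0, "ty": 0, "tz": 0.004, "yaw": 0, "grip": -0.2},
    {"tx": 0, "ty": 0, "tz": 0.004, "yaw": 0, "grip": -0.2}
  ]
}}

```text
time: 24.4
tool_pos: [0.4217, 0.1578, 0.0048]
tool_rot: [3.141, 0.0, -0.179]
contact_force: [1.1, 0.7, -0.5]
opening: 0.0367
```

```bash
cat > pf2.py <<'E'
from h import *
from pinfit import cyl
import sys
def mask(im):
    f=im.astype(float); return ((f[...,1]/(f[...,0]+1)<.72)&(f[...,0]>22)&(f.max(-1)<115)&(warm(im)>.35)).astype(float)
def fitlevel(im,p0,z,roi,S=6):
    M=mask(im); r0,r1,c0,c1=roi; m=M[r0:r1,c0:c1]
    def mod(y):
        u=np.array([np.cos(y[2])*np.cos(y[3]),np.sin(y[2])*np.cos(y[3]),np.sin(y[3])]);c=np.array([y[0],y[1],z])
        o=np.zeros(((r1-r0)*S,(c1-c0)*S),np.uint8)
        for P in (cyl(u,c,.015,-.067,.067),cyl(u,c,.009,.067,.105),cyl(u,c,.009,-.105,-.067)):
            h=cv2.convexHull(proj("side",P).astype(np.float32))[:,0]; q=(h+.5-[c0,r0])*S-.5
            cv2.fillPoly(o,[np.round(q*16).astype(np.int32)],255,shift=4)
        return cv2.resize(o,(c1-c0,r1-r0),interpolation=cv2.INTER_AREA)/255.
    # finger hides part: only penalise mask pixels outside model fully, model-without-mask clipped in hidden columns
    def cost(y):
        a=mod(y); w=np.ones_like(a); w[:,hid[0]-c0:hid[1]-c0]=0
        return (w*(a-m)**2).sum()/m.sum()
    hid=HID
    y0=np.array(p0,float)
    for k in range(3):
        sim=np.vstack([y0]+[y0+np.eye(4)[i]*[.008,.008,.06,.04][i]*(-1)**k for i in range(4)])
        r=minimize(cost,y0,method="Nelder-Mead",options=dict(initial_simplex=sim,maxiter=800,xatol=1e-5,fatol=1e-6)); y0=r.x
    return y0,r.fun,np.dstack([m*255,mod(y0)*255,0*m]).astype(np.uint8)
HID=(264,286)
E
python3 - <<'E'
from pf2 import *
import pickle
for i in range(2): im,d=robot.read_camera("side")
pickle.dump(im,open("side20.pkl","wb"))
go((.424,.157,.006),np.radians(-10.24))
y,f,o=fitlevel(im,(.412,.16,np.radians(-10.2),0),.015,(195,235,226,310))
print(np.round(y,4),np.degrees(y[2:]).round(1),f)
s=robot.observe(); e=Rt(s["tool_rot"]); print("tool-frame offset of middle", (e.T@(np.r_[y[:2],.015]-s["tool_pos"])).round(4))
v=cv2.resize(im[140:260,220:340],None,fx=5,fy=4,interpolation=cv2.INTER_CUBIC)
cv2.imwrite("pics/side20.png",v[:,:,::-1]); cv2.imwrite("pics/m20.png",cv2.resize(o,None,fx=7,fy=7,interpolation=cv2.INTER_NEAREST)[:,:,::-1])
E
```

```text
t 24.5 pos [0.4217 0.1578 0.0048] rot [ 3.1414e+00  3.0000e-04 -1.7920e-01] open 0.0366 F [-0.3 -0.1 -0.3] q [ 0.19  0.54  1.98 -0.    0.63  1.94]
MOVE tx 0.0024 ty 0.0004 tz -0.0012 yaw -0.0005
[ 0.4156  0.1621 -0.0467 -0.0693] [-2.7 -4. ] 0.39155913558366645
tool-frame offset of middle [-0.0069 -0.0031 -0.0102]
```

View pics/side20.png

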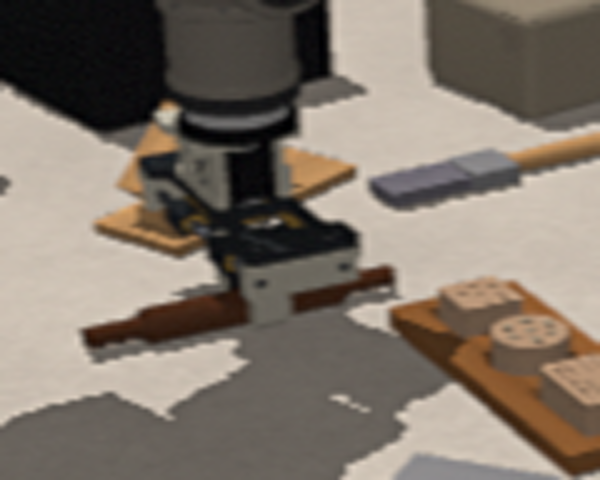

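View pics/m20.png

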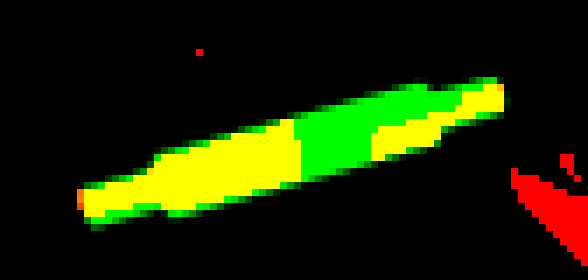

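```bash
python3 - <<'E'
from h import *
import pickle
from pf2 import mask
im=pickle.load(open("side20.pkl","rb")); s=robot.observe(); T=s["tool_pos"]; R=Rt(s["tool_rot"])
c,sn=np.cos(-.179),np.sin(-.179)
# subpixel ends: luminance along axis projected; compare predicted end for shifts
for name,a in (("low",-.105),("high",.105)):
    prof=[];xs=np.arange(-.03,.031,.001)
    L=im.astype(np.float32).sum(-1)/3
    for dx in xs:
        t=a+dx  # axial position relative TCP
        q=proj("side",[[T[0]+c*t,T[1]+sn*t,.015]])[0].astype(np.float32)
        prof.append(cv2.getRectSubPix(L,(1,1),(float(q[0]),float(q[1])))[0,0])
    print(name,[int(v) for v in prof])
v=cv2.resize(im[195:235,226:310],None,fx=9,fy=9,interpolation=cv2.INTER_NEAREST)
for t in np.arange(-.12,.121,.01):
    q=(proj("side",[[T[0]+c*t,T[1]+sn*t,.015]])[0]+.5-[226,195])*9
    cv2.circle(v,tuple(int(k) for k in q),2,(0,255,0) if abs(t)>.001 else (255,0,0),-1)
cv2.imwrite("pics/ends.png",v[:,:,::-1])
E
```

```text
low [193, 193, 193, 193, 193, 193, 194, 194, 195, 195, 195, 195, 196, 197, 197, 199, 200, 184, 163, 142, 117, 89, 61, 41, 35, 30, 25, 27, 29, 31, 31, 31, 32, 31, 31, 31, 31, 32, 32, 32, 32, 31, 31, 31, 31, 32, 32, 32, 33, 33, 33, 33, 33, 33, 33, 33, 33, 34, 34, 35, 35]
high [34, 34, 35, 34, 35, 35, 35, 36, 35, 35, 35, 35, 35, 35, 34, 33, 32, 31, 36, 47, 60, 72, 94, 117, 140, 159, 168, 178, 187, 190, 189, 188, 187, 187, 186, 186, 186, 186, 186, 185, 186, 186, 186, 187, 187, 188, 188, 188, 189, 189, 189, 189, 189, 188, 188, 188, 188, 188, 188, 188, 188]
```

View pics/ends.png

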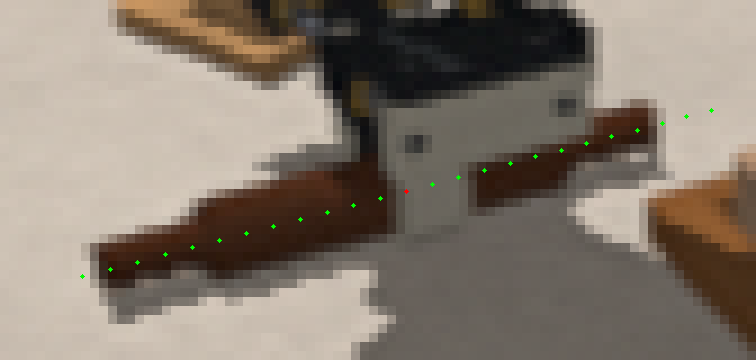

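>>> {"name": "apply_moves", "arguments": {
  "plan": [
    {"tx": -0.004, "ty": 0, "tz": 0, "yaw": 0, "grip": -0.2},
    {"tx": -0.0085, "ty": 0, "tz": 0, "yaw": 0, "grip": -0.2},
    {"tx": -0.0085, "ty": 0, "tz": 0.001, "yaw": 0, "grip": -0.2},
    {"tx": -0.0085, "ty": 0, "tz": 0.001, "yaw": 0, "grip": -1},
    {"tx": -0.0085, "ty": 0, "tz": 0.001, "yaw": 0, "grip": -1},
    {"tx": -0.0085, "ty": 0, "tz": 0.001, "yaw": 0, "grip": -1},
    {"tx": -0.0085, "ty": 0, "tz": -0.02, "yaw": 0, "grip": -1},
    {"tx": -0.0085, "ty": 0, "tz": -0.05, "yaw": 0, "grip": -1}
  ],
  "force": 35
}}

```text
time: 25.5
tool_pos: [0.4128, 0.1591, 0.0549]
tool_rot: [3.141, 0.002, -0.179]
contact_force: [0.9, -0.0, -0.6]
opening: 0.0292
```

```bash
python3 - <<'E'
from h import *
for i in range(2): im,d=robot.read_camera("side")
a=np.radians(-10.24)
go((.5065,-.0264,.13),a)
v=cv2.resize(im[110:270,220:360],None,fx=5.5,fy=3.7,interpolation=cv2.INTER_CUBIC); cv2.imwrite("pics/side21.png",v[:,:,::-1])
E
```

```text
t 25.6 pos [0.4152 0.1597 0.0571] rot [-3.1399 -0.0047 -0.1792] open 0.0293 F [ 0.7  0.3 -1.6] q [ 0.19  0.43  1.96 -0.    0.75  1.94]
MOVE tx 0.1233 ty 0.1667 tz -0.0727 yaw -0.0005
```

View pics/side21.png

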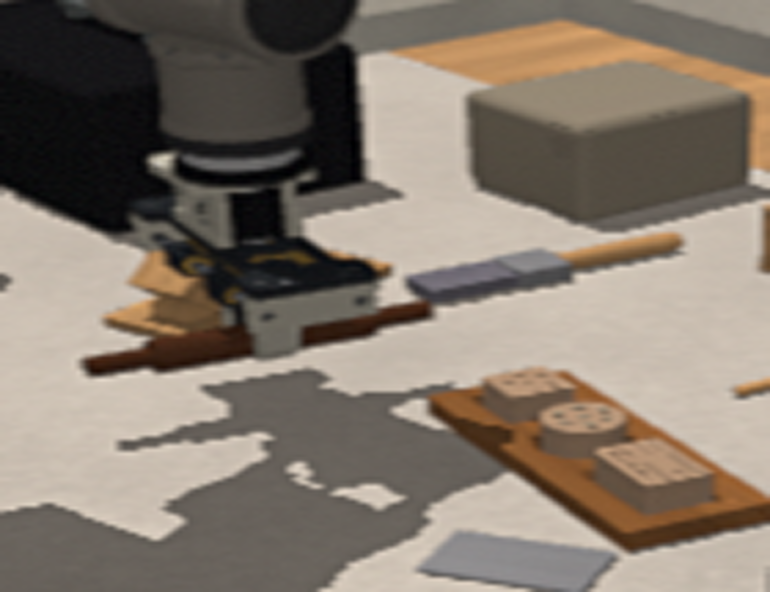

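>>> {"name": "apply_moves", "arguments": {
  "plan": [
    {"tx": 0, "ty": 0, "tz": -0.04, "yaw": 0, "grip": -1},
    {"tx": 0.01, "ty": 0.01, "tz": -0.072, "yaw": 0, "grip": -1},
    {"tx": 0.035, "ty": 0.045, "tz": -0.072, "yaw": 0, "grip": -1},
    {"tx": 0.065, "ty": 0.085, "tz": -0.072, "yaw": 0, "grip": -1},
    {"tx": 0.095, "ty": 0.125, "tz": -0.072, "yaw": 0, "grip": -1},
    {"tx": 0.115, "ty": 0.155, "tz": -0.072, "yaw": 0, "grip": -1},
    {"tx": 0.1225, "ty": 0.1665, "tz": -0.072, "yaw": 0, "grip": -1},
    {"tx": 0.1225, "ty": 0.1665, "tz": -0.072, "yaw": 0, "grip": -1}
  ]
}}

```text
time: 26.6
tool_pos: [0.5039, -0.0265, 0.1261]
tool_rot: [-3.141, 0.002, -0.181]
contact_force: [0.2, 0.5, -0.9]
opening: 0.0292
```

```bash
python3 - <<'E'
from h import *
import pickle
for i in range(4): im,d=robot.read_camera("side")
it,dt=robot.read_camera("top")
pickle.dump((im,d,it,dt),open("f22.pkl","wb"))
go((.5065,-.0264,.129),np.radians(-10.24))
s=robot.observe();T=s["tool_pos"];c,sn=np.cos(s["tool_rot"][2]),np.sin(s["tool_rot"][2])
v=cv2.resize(im[140:240,260:390],None,fx=6,fy=6,interpolation=cv2.INTER_CUBIC)
for t in np.arange(-.12,.121,.01):
    q=(proj("side",[[T[0]+c*t,T[1]+sn*t,T[2]+.011]])[0]+.5-[260,140])*6
    cv2.circle(v,tuple(int(k) for k in q),1,(0,255,0) if abs(t)>.001 else (255,0,0),-1)
cv2.imwrite("pics/side22.png",v[:,:,::-1])
cv2.imwrite("pics/top22.png",cv2.resize(it[100:300,180:500],None,fx=2.5,fy=2.5)[:,:,::-1])
E
```

```text
t 26.85 pos [ 0.5039 -0.0252  0.127 ] rot [-3.1415e+00  3.0000e-04 -1.7760e-01] open 0.0292 F [ 0.5 -1.  -1.7] q [-0.2   0.41  1.72  0.    1.01  1.55]
MOVE tx 0.0028 ty 0.0007 tz -0.0020 yaw 0.0011
```

View pics/side22.png

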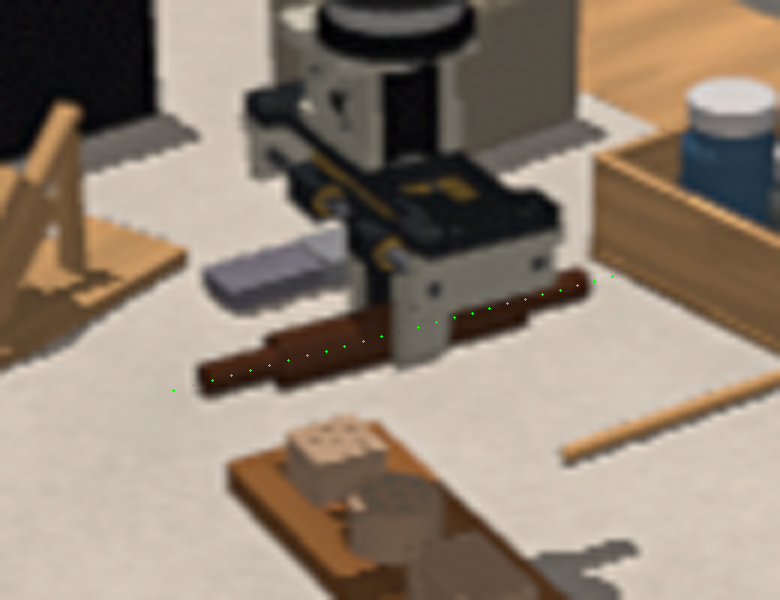

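View pics/top22.png

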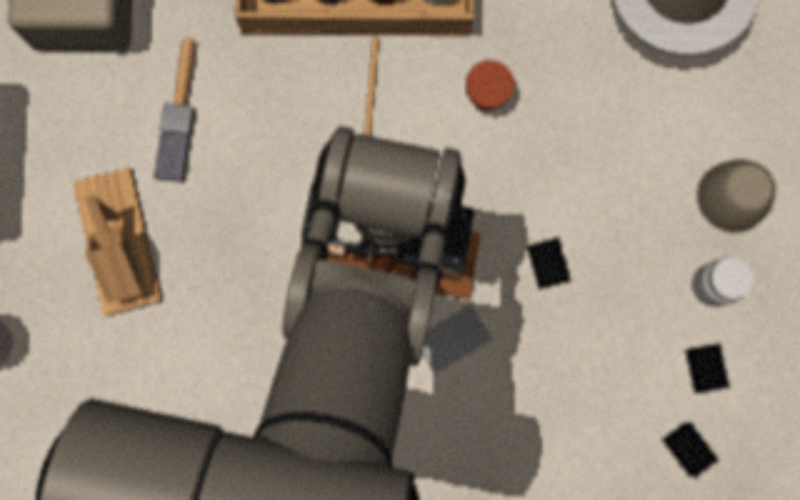

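>>> {"name": "apply_moves", "arguments": {
  "plan": [
    {"tx": 0.0025, "ty": 0.0007, "tz": -0.002, "yaw": 0, "grip": -1},
    {"tx": 0.0025, "ty": 0.0007, "tz": -0.002, "yaw": 0, "grip": -1},
    {"tx": 0.0025, "ty": 0.0007, "tz": -0.002, "yaw": 0, "grip": -1},
    {"tx": 0.0025, "ty": 0.0007, "tz": -0.002, "yaw": 0, "grip": -1},
    {"tx": 0.0025, "ty": 0.0007, "tz": -0.002, "yaw": 0, "grip": -1},
    {"tx": 0.0025, "ty": 0.0007, "tz": -0.002, "yaw": 0, "grip": -1},
    {"tx": 0.0025, "ty": 0.0007, "tz": -0.002, "yaw": 0, "grip": -1},
    {"tx": 0.0025, "ty": 0.0007, "tz": -0.002, "yaw": 0, "grip": -1}
  ]
}}

```text
time: 27.85
tool_pos: [0.5067, -0.0275, 0.129]
tool_rot: [3.142, 0.0, -0.179]
contact_force: [-0.6, 0.2, -0.8]
opening: 0.029
```

```bash
python3 - <<'E'
from h import *
im,d=robot.read_camera("side")
go((.5065,-.0264,.129),np.radians(-10.24)); print(np.round(robot.observe()["qvel"],3))
v=cv2.resize(im[140:290,250:410],None,fx=5,fy=4,interpolation=cv2.INTER_CUBIC); cv2.imwrite("pics/side23.png",v[:,:,::-1])
E
```

```text
t 27.9 pos [ 0.5067 -0.0275  0.129 ] rot [ 3.1415e+00 -1.0000e-04 -1.7920e-01] open 0.0292 F [ 0.9 -0.3 -1.3] q [-0.21  0.41  1.71 -0.    1.02  1.54]
MOVE tx -0.0004 ty -0.0010 tz 0.0000 yaw -0.0005
[ 0.001 -0.003  0.     0.002  0.002 -0.001]
```

View pics/side23.png

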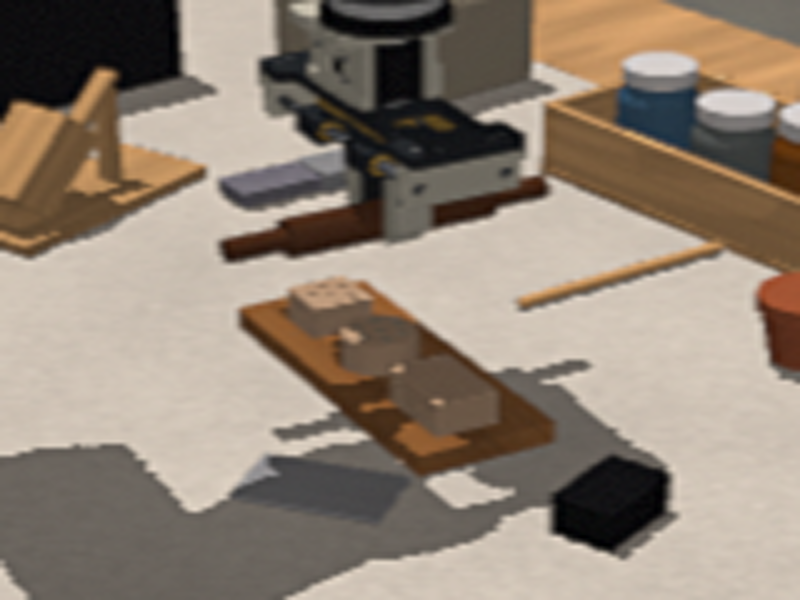

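Here the pin is level from (225,250) to (545,185). It is clear of everything and sits above the three seated tiles at (330,305), (380,345) and (445,395). The arm is still, so I'm handing in.

```bash
python3 -c "
from cell import robot
print(robot.hand_in())"
```

```text
the job is handed in; nothing more can be done
None
```

The job is handed in at about 28 s of the 67 s allowed. The round and buff oblong tiles are in their nests, and the gripper is holding the rolling pin level over the tray.

- **Tiles:** Top-camera depth read 40.3 mm for the round tile, 39.3 mm for the oblong and 39.4 mm for the square; a seated tile should read 40 mm. I took these readings before drawing the pin, and in the last picture all three tiles still sit in the tray. I left the three black look-alikes alone.
- **Pin:** I drew it out along its 45° slope. The moves allow no tilting, so I pivoted it level by setting its lower end down on clear table. I then gripped it again at its middle and carried it over the tray.
- **Final pose:** The pin lies along the tray's x axis. Its middle is within about 1–2 mm of the tray centre as measured. Its underside is about 85 mm above the tiles. Joint speeds were near zero, and the wrist felt little more than the pin's weight.
- **Disagreements:** Single-camera fits of the pin in its rest differed by about 10 mm, so I used the joint fit from both cameras, and the grasp confirmed it. Two checks gave unusable fits because something was in the way: the round tile in its nest, and the pin's outline on the table. I relied on depth for the tile and on the pin's visible ends instead.

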